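Load the gauge case: pop its lid, unhook keyhole plates, hang them on pegs

ROBOT

A 6-joint arm with a two-finger parallel gripper is mounted at the origin on the work surface. World frame = base frame: x ahead of the robot, y to its left, z up, the work surface at z = 0. Lengths are in m, angles in rad, forces in N, time in s.
With the tool pointing down it reaches from about 0.375 to 0.975 m from the base axis. Payload 3.8 kg.
Tool frame: the origin (TCP) lies at the very end of the fingers, on their centre line; the grasp point (between the pads) lies behind it (bot.tcp_to_grasp is the y of the grasp point in the tool frame, in m); y points along the fingers, z is the direction in which the jaws open and shut, and the axes are right-handed (so a half turn about y gives the same grasp; the last joint's range is limited). The gripper opens to 85 mm and grips with 20 to 120 N. Pads are 22 mm wide; open, the fingers measure 114 mm over their backs; the gripper's body (76 mm by 85 mm) begins 54 mm behind the grasp point. The pads swing forward as they close: fully open they stand 13 mm farther back than shut.
Start: joints at [1.246, 0.264, 1.604, -0, 1.274, -0.037], TCP at [0.192, 0.647, 0.231] pointing down, gripper open.
Joint ranges: [-2.63, 2.63], [-0.94, 2.18], [0.31, 2.57], [-1.31, 4.45], [0, 2.66], [-2.55, 2.55]. Speed limits (rad/s): [2.57, 2.57, 3.14, 3.14, 3.14, 3.14].

INTERFACE

Orientations are given as a rotation vector (axis times angle).
In Python, from workcell import bot, optics, workorder gives the robot as it stands.
- The arm moves only by the shell command python3 -m handwheel 'ROWS' [FORCE]. ROWS is JSON, a list of rows, each a list of 7 numbers: the shift along the tool's x, y, z in m, then the turn, a rotation vector about the tool's x, y, z in rad, then the opening, from 0 (shut) to 1 (fully open). A call has 1 to 8 rows; each row shifts and turns the commanded pose from where the row before left it, along the tool's axes as they then stand; what a row does not reach is not made up. A row lasts 1/8 s, in which the tool goes at most 62.5 mm and 10.7 degrees, less where a joint would pass 70% of its speed; a pose out of reach is approached as far as the arm can. A call with a gripper value outside its range is refused whole. The fingers move at their own pace and stop on an object; FORCE is the grip in N (left out, the last holds). Time passes only in rows, so rows that do not move let the fingers close. It gives the time, the measured TCP pose, the force and the opening at its end, in the units of the state.
- bot.read_state(): the state, without advancing time (a new reading comes with each control period).
- optics.read_camera(name): name is "scene" or "side" or "wrist"; returns a dict with "image" (384x512x3 uint8, red, green, blue), "z_map" (384x512 float32, m along the optical axis (not along the pixel's ray), 0 where there is no reading), "mtx" (3x3 intrinsics, pixels), "world_from_camera" (4x4, takes a point from camera to world coordinates); the wrist camera has in their place "hand_eye" (4x4, takes a point from camera to tool coordinates, whose origin is the TCP and whose axes are the tool frame's). Camera axes: x right, y down, z forward; pixel columns grow to the right and rows downward; lengths in m; the calibration is good to about 2 mm. The wrist camera is an equidistant fisheye: a pixel r from the principal point sees the ray r / f radians off the axis. A picture is of the moment at which its call begins: read the wrist's pose just before it.
- workorder.finish_job(): hands the job in, once; it reports no verdict.
The state is a dict: "time": time; "q": joint angles; "joint_vel": joint speeds; "joint_torque": joint torques, N m; "tool_pos": TCP position; "tcp_rot": TCP orientation; "wrist_force": force on the tool from outside, world axes, zero at the start; "torque": the same for the moment, N m; "width": opening from 0.0 (shut) to 1.0 (fully open).
Only numpy, scipy, OpenCV 4.12 (cv2) and the standard library are available. Lean on these libraries where they do the work, as an engineer would, in place of code of your own. Each camera call takes 0.05 s, during which the arm holds its last target.

TASK

Get the green gauge case loaded: first move whatever lies on its lid into the black parts tray, then press the orange thumb latch and let the lid spring open by itself, keeping the arm off it while it swings. Then take every gauge plate off its screw on the board (lift it until the keyhole clears the screw head and pull it off) and hang it by the same keyhole, seated down in the slot, on the peg of its own colour in the case. Leave the blocks in the tray, the lid open and everything else on the bench where it is.

Things in the scene. Friction and masses are not known exactly. Their poses are not given: they have to be found in the camera images.
- board: Upright plywood board 330 wide, 18 thick, 175 high, fixed. Origin: on the table, middle of its front face; x points into the board, y along its width, z up. Three level steel screws stick out of the face towards -x, 135 up at y 100, 0, -100: shank 8 dia., 9 long, then a head 18 dia., 6 thick (end 15 from the face). Any plate may hang on any screw; a screw may be empty.
- plate_red: Gauge plate with red top, hung upright on a screw by its keyhole; may be absent (None). 76 wide (y), 100 high (z), 5 thick (x -5..0), 0.15 kg. Origin: middle of lower edge, back face; front looks to -x. Square red grip post in front, 24 wide (y), x -45..-20, z 89..138, on a short arm: grasp it from above at x -32, z 115, fingers closing along y. The board ends at the plate's z 116.
- plate_red_slot (a point): Top of plate_red's keyhole slot, mid-thickness (x -2.5, y 0, z 80 in the plate). Keyhole, right through: slot 11 wide, z 64..80, below it a hole 26 wide, z 38..64. Hanging, the slot top rests on the screw's shank (or peg). To free it raise the plate 25, so that the hole is level with the screw head, then move it 20 or more to -x.
- plate_yellow: Gauge plate with yellow top, hung upright on a screw by its keyhole; may be absent (None). 76 wide (y), 100 high (z), 5 thick (x -5..0), 0.15 kg. Origin: middle of lower edge, back face; front looks to -x. Square yellow grip post in front, 24 wide (y), x -45..-20, z 89..138, on a short arm: grasp it from above at x -32, z 115, fingers closing along y. The board ends at the plate's z 116.
- plate_yellow_slot (a point): Top of plate_yellow's keyhole slot, mid-thickness (x -2.5, y 0, z 80 in the plate). Keyhole, right through: slot 11 wide, z 64..80, below it a hole 26 wide, z 38..64. Hanging, the slot top rests on the screw's shank (or peg). To free it raise the plate 25, so that the hole is level with the screw head, then move it 20 or more to -x.
- plate_blue: Gauge plate with blue top, hung upright on a screw by its keyhole; may be absent (None). 76 wide (y), 100 high (z), 5 thick (x -5..0), 0.15 kg. Origin: middle of lower edge, back face; front looks to -x. Square blue grip post in front, 24 wide (y), x -45..-20, z 89..138, on a short arm: grasp it from above at x -32, z 115, fingers closing along y. The board ends at the plate's z 116.
- plate_blue_slot (a point): Top of plate_blue's keyhole slot, mid-thickness (x -2.5, y 0, z 80 in the plate). Keyhole, right through: slot 11 wide, z 64..80, below it a hole 26 wide, z 38..64. Hanging, the slot top rests on the screw's shank (or peg). To free it raise the plate 25, so that the hole is level with the screw head, then move it 20 or more to -x.
- case: Green steel case, fixed, 170 deep (x), 330 wide (y), 170 high, walls 6, floor 8, open above but for its lid. Origin: middle of its underside on the table; its front looks to -x, z up.
- lid: The case's white lid, a panel 174 x 330 x 8. Origin on its hinge line (middle of the top of the case's back wall, 170 up). Shut, it reaches to -x from there, its z axis is upright and its top is 178 above the table. It turns about its y: a spring throws it open within about 1 s once the latch lets go and holds it, its z axis then 2.4 rad from upright, leaning back behind the case, its edge 290 above the table.
- latch (a joint): Thumb latch at the middle of the case's front, a rocker: angle (rad), 0 rest, 0.25 fully pressed; its nose lets the lid go at about 0.15 (pad 8 mm down). It springs back.
- latch_pad (a point): Middle of the top of the latch's orange thumb pad (30 x 44), 160 in front of the case's middle, 145 above the table. Press straight down with shut fingers: 5 to 6 N, up to 12 mm.
- peg_red: Level steel peg on a red backing strip inside the case. Origin: peg axis at the back wall's face, 105 above the table; axes as the case's. Strip: x -12..0, 70 wide, 22 up and 93 down from the axis. Peg 8 dia. to x -46, then its tip turns up 10 above the axis, ending at x -56. A hung plate looks to -x, its origin 76 below the axis. Pegs 100 apart, colours in any order.
- peg_yellow: Level steel peg on a yellow backing strip inside the case. Origin: peg axis at the back wall's face, 105 above the table; axes as the case's. Strip: x -12..0, 70 wide, 22 up and 93 down from the axis. Peg 8 dia. to x -46, then its tip turns up 10 above the axis, ending at x -56. A hung plate looks to -x, its origin 76 below the axis. Pegs 100 apart, colours in any order.
- peg_blue: Level steel peg on a blue backing strip inside the case. Origin: peg axis at the back wall's face, 105 above the table; axes as the case's. Strip: x -12..0, 70 wide, 22 up and 93 down from the axis. Peg 8 dia. to x -46, then its tip turns up 10 above the axis, ending at x -56. A hung plate looks to -x, its origin 76 below the axis. Pegs 100 apart, colours in any order.
- vee_block: Steel block with a groove along its top, 80 x 45 x 38 high, 300 g; origin middle of its underside, x along its length; grip it across its 45 width. Starts on the lid; may be absent (None).
- step_block: Brass stair block, 72 x 45, three steps 40, 30, 20 high from -x to +x, 300 g; origin middle of its underside; grip it across its 45 width. Starts on the lid; may be absent (None).
- tray: Fixed black open parts tray 130 (x) x 210 (y), rim 18 high, walls and floor 5. Origin middle of its underside. Holds both blocks side by side with their length along x.
- wrench: Wrench 180 long; stands or lies on the bench, not part of the job: leave it alone.
- screwdriver: Screwdriver 190 long; stands or lies on the bench, not part of the job: leave it alone.
- jar: Amber jar 70 dia., 90 high; stands or lies on the bench, not part of the job: leave it alone.
- oiler: White oil bottle 56 dia., 160 high; stands or lies on the bench, not part of the job: leave it alone.
- flange: Steel ring 120 dia., 25 high; stands or lies on the bench, not part of the job: leave it alone.
- brush: Brush 160 long; stands or lies on the bench, not part of the job: leave it alone.

How it is judged:
On the way, in this order (a step that is already met when the one before it is completed fails the run):
1. with the lid still shut, every block that lay on it rests upright in the tray (x of vee_block in the frame of tray between -0.055 and 0.055 m and y of vee_block in the frame of tray between -0.09 and 0.09 m and z of each of vee_block, step_block in the frame of tray below 0.012 m and angle between each of vee_block, step_block's own z axis and vertical below 0.15 rad and linear speed of each of vee_block, step_block below 0.02 m/s and x of step_block in the frame of tray between -0.055 and 0.055 m and y of step_block in the frame of tray between -0.09 and 0.09 m and angle between lid's own z axis and vertical below 0.08 rad), for 0.3 s.
2. the latch has been pressed and the lid has sprung fully open (angle between lid's own z axis and vertical above 2.1 rad), for 0.2 s.
At the end, for the whole second after the job is handed in: Every plate present hangs at rest on the peg of its own colour, the peg under the top of its slot (slot top 0 to 11 mm above the peg's axis, within 8 mm sideways, on the peg's length, tilted under 0.4 rad); every block present rests upright on the tray's floor; the lid stands open (over 2.0 rad) (y of plate_red_slot in the frame of peg_red between -0.008 and 0.008 m and z of plate_red_slot in the frame of peg_red between 0 and 0.011 m and x of plate_red_slot in the frame of peg_red between -0.052 and -0.008 m and angle between each of plate_red, plate_yellow, plate_blue's own z axis and vertical below 0.4 rad and linear speed of each of plate_red, plate_yellow, plate_blue, vee_block, step_block below 0.02 m/s and y of plate_yellow_slot in the frame of peg_yellow between -0.008 and 0.008 m and z of plate_yellow_slot in the frame of peg_yellow between 0 and 0.011 m and x of plate_yellow_slot in the frame of peg_yellow between -0.052 and -0.008 m and y of plate_blue_slot in the frame of peg_blue between -0.008 and 0.008 m and z of plate_blue_slot in the frame of peg_blue between 0 and 0.011 m and x of plate_blue_slot in the frame of peg_blue between -0.052 and -0.008 m and x of vee_block in the frame of tray between -0.055 and 0.055 m and y of vee_block in the frame of tray between -0.09 and 0.09 m and z of each of vee_block, step_block in the frame of tray below 0.012 m and angle between each of vee_block, step_block's own z axis and vertical below 0.15 rad and x of step_block in the frame of tray between -0.055 and 0.055 m and y of step_block in the frame of tray between -0.09 and 0.09 m and angle between lid's own z axis and vertical above 2 rad); the robot touches nothing.
It fails at once if the robot pushed or held the lid while it was swinging open (angle between lid's own z axis and vertical between 0.1 and 2 rad and contact force between any of the fingers, the arm and lid above 3 N).
It fails at once if a bystander was moved more than 4 cm (distance of any of wrench, screwdriver, jar, oiler, flange, brush from where it was at the start of the episode above 0.04 m).
Of plate_red, plate_yellow, plate_blue only 2 to 3 are there at a start; the rules pass over those that are not, and their reading is None.
Of vee_block, step_block only 1 to 2 are there at a start; the rules pass over those that are not, and their reading is None.
At some moment in a run one of vee_block, step_block may be knocked a few centimetres aside while the robot is not near it.
Once in a run the grip may slacken for a moment while it holds something.
It also fails if it takes over 210 s, if anything falls off the work surface, if the arm or the gripper's body presses on something with over 40 N, if the wrist force passes 120 N, or if a joint passes its speed limit or range.

## Working session

There is one attempt and no reset: what is moved stays moved. The work goes in short steps, Python scripts to look and compute and a shell command to move; the robot and the scene stay as the last step left them, time stands still between calls to the robot, and variables do not carry over. Pictures are saved under pics/ and viewed, and the job is handed in when it is done.

```bash
ls; mkdir -p pics
cat > h.py <<'E'
import numpy as np, cv2
from scipy.spatial.transform import Rotation as R
from workcell import bot, optics, workorder
def snap(name,fn):
    s=bot.read_state(); c=optics.read_camera(name); cv2.imwrite('pics/'+fn+'.png',c['image'][:,:,::-1]); 
    c['state']=s; np.savez('pics/'+fn+'.npz',**{k:v for k,v in c.items() if k!='state'},tp=s['tool_pos'],tr=s['tcp_rot']); return c
def load(fn): return dict(np.load('pics/'+fn+'.npz'))
def cloud(c):
    z=c['z_map']; K=c['mtx']; v,u=np.indices(z.shape)
    P=np.stack([(u-K[0,2])/K[0,0]*z,(v-K[1,2])/K[1,1]*z,z],-1)
    T=c['world_from_camera']; W=P@T[:3,:3].T+T[:3,3]; W[z<=0]=np.nan; return W
E
python3 - <<'E'
from h import *
s=bot.read_state(); print(s, bot.tcp_to_grasp)
for n in ['scene','side','wrist']:
    c=snap(n,n+'0')
    print(n,c['mtx'].round(1).tolist(), c.get('world_from_camera',c.get('hand_eye')).round(3).tolist())
E
```

```text
pics
{'time': 0.0, 'q': array([ 1.24609645e+00,  2.64756349e-01,  1.60534967e+00,  3.29069581e-05,
        1.27368254e+00, -3.68881477e-02]), 'joint_vel': array([-0.00345245,  0.00120767, -0.00143796,  0.00016876,  0.00024809,
        0.0004289 ]), 'joint_torque': array([ 1.57074137e-03, -5.15108085e+01, -3.67318654e+01,  5.65136111e-05,
        1.28831249e-02, -8.49702815e-06]), 'tool_pos': array([0.1913582 , 0.64656507, 0.22997299]), 'tcp_rot': array([-1.56112212,  0.22631555, -0.22564463]), 'wrist_force': array([-0.04001777, -0.22300758,  0.59898709]), 'torque': array([-0.0118022 ,  0.00240912,  0.04337541]), 'width': 1.0009124380787109} -0.0187
scene [[483.6, 0.0, 258.4], [0.0, 483.6, 196.7], [0.0, 0.0, 1.0]] [[0.849, 0.369, -0.378, 1.21], [0.528, -0.587, 0.613, -1.149], [0.005, -0.72, -0.694, 1.374], [0.0, 0.0, 0.0, 1.0]]
side [[357.4, 0.0, 252.5], [0.0, 357.4, 195.1], [0.0, 0.0, 1.0]] [[0.72, -0.442, 0.535, -0.099], [-0.693, -0.475, 0.542, -0.672], [0.014, -0.761, -0.648, 0.851], [0.0, 0.0, 0.0, 1.0]]
wrist [[297.3, 0.0, 254.2], [0.0, 297.3, 195.0], [0.0, 0.0, 1.0]] [[-0.0, 0.959, 0.283, -0.073], [0.0, -0.283, 0.959, -0.142], [1.0, 0.0, -0.0, 0.001], [0.0, 0.0, 0.0, 1.0]]
```

View pics/scene0.png

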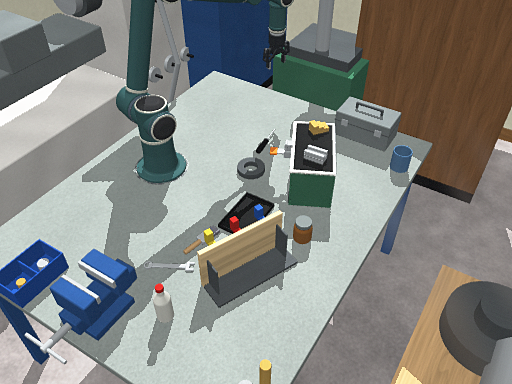

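View pics/side0.png

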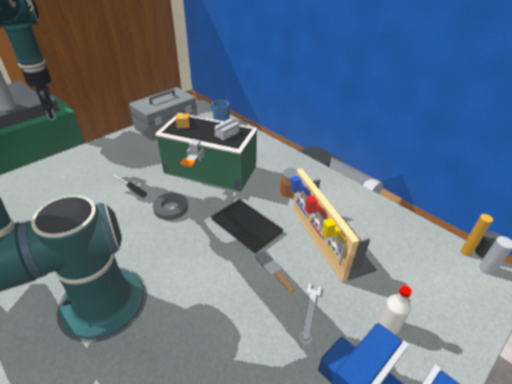

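View pics/wrist0.png

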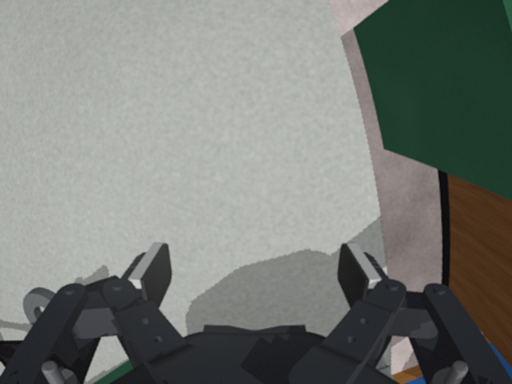

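Run:
```python
from h import *
a=cv2.imread('pics/scene0.png')
cv2.imwrite('pics/sc_case.png',cv2.resize(a[100:220,230:350],None,fx=5,fy=5,interpolation=2))
cv2.imwrite('pics/sc_board.png',cv2.resize(a[180:310,140:320],None,fx=4.4,fy=4.4,interpolation=2))
a=cv2.imread('pics/side0.png')
cv2.imwrite('pics/si_case.png',cv2.resize(a[90:260,110:290],None,fx=3.5,fy=3.5,interpolation=2))
```

```text
(no output)
```

View pics/sc_case.png

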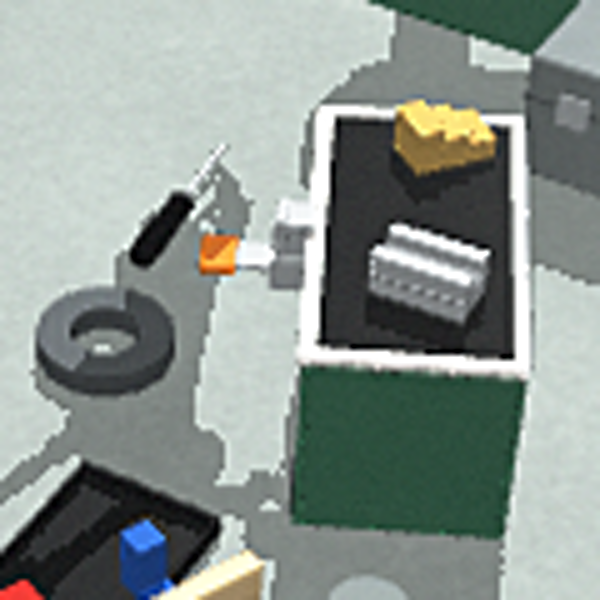

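View pics/sc_board.png

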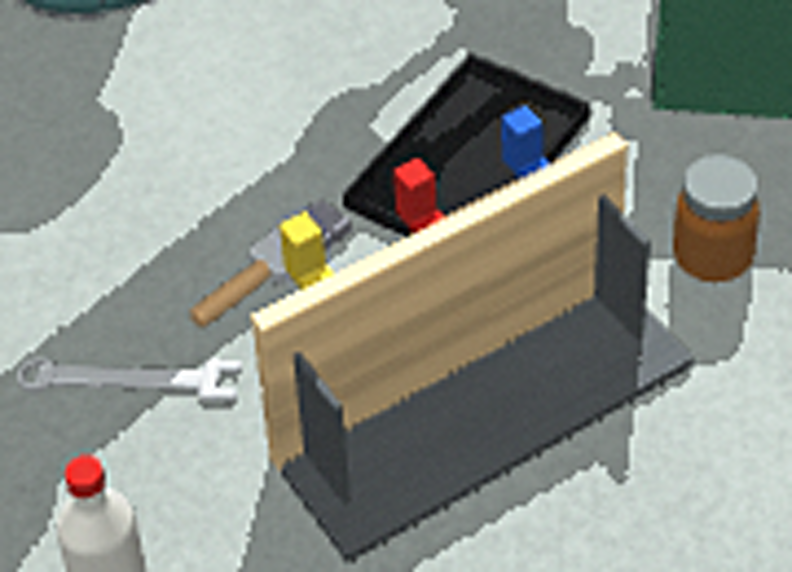

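View pics/si_case.png

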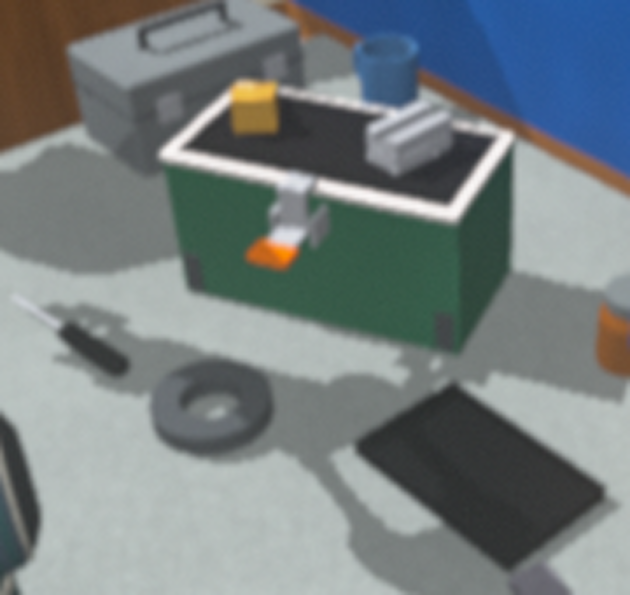

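Run:
```python
from h import *
for n in ['scene0','side0']:
    c=load(n); W=cloud(c); im=c['image'].astype(int); r,g,b=im[...,0],im[...,1],im[...,2]
    hsv=cv2.cvtColor(c['image'],cv2.COLOR_RGB2HSV); H,S,V=[hsv[...,i].astype(int) for i in range(3)]
    X,Y,Z=W[...,0],W[...,1],W[...,2]
    def rep(nm,m):
        if m.sum()<3: print(nm,'none');return
        p=W[m]; rect=cv2.minAreaRect(p[:,:2].astype(np.float32)); print(n,nm,m.sum(),'med',np.median(p,0).round(3),'z',np.percentile(p[:,2],[2,98]).round(3),'rect',np.round(rect[0],3),np.round(rect[1],3),round(rect[2],1))
    near=(X>0)&(X<1.2)&(abs(Y)<0.9)
    lid=near&(abs(Z-.178)<.008)&(X>.2)
    num,lab,st,ce=cv2.connectedComponentsWithStats(lid.astype(np.uint8))
    i=1+np.argmax(st[1:,4]); rep('lid',lab==i); print(st[i])
    rep('orange',near&(H<14)&(H>4)&(S>190)&(V>170)&(abs(Z-.145)<.025))
    rep('red',near&((H<6)|(H>174))&(S>190)&(V>100)&(Z>.1)&(abs(Z-.19)<.02))
    rep('yel',near&(H>22)&(H<34)&(S>170)&(abs(Z-.19)<.02))
    rep('blue',near&(H>105)&(H<125)&(S>140)&(abs(Z-.19)<.02))
    # board top
    bt=near&(abs(Z-.175)<.006)&(H>10)&(H<25)&(S>30)&(S<150)&(V>170)
    rep('boardtop',bt)
    rep('tray',near&(V<60)&(Z<.03)&(Z>0.0)&(X>.3))
    rep('brass',near&(H>14)&(H<25)&(S>120)&(Z>.185)&(Z<.23))
    lidc=np.median(W[lab==i],0)
    rep('vee',near&(S<50)&(Z>.185)&(Z<.23)&(np.hypot(X-lidc[0],Y-lidc[1])<.2))
```

```text
scene0 lid 1810 med [0.598 0.251 0.18 ] z [0.172 0.185] rect [0.588 0.272] [0.182 0.342] 26.1
[ 289  121   48   56 1810]
scene0 orange 26 med [0.444 0.196 0.146] z [0.14  0.153] rect [0.448 0.199] [0.024 0.05 ] 30.3
scene0 red 85 med [ 0.561 -0.248  0.193] z [0.172 0.203] rect [ 0.557 -0.245] [0.025 0.03 ] 62.6
scene0 yel 53 med [ 0.523 -0.344  0.186] z [0.171 0.2  ] rect [ 0.519 -0.338] [0.023 0.025] 63.8
scene0 blue 824 med [ 0.313 -0.619  0.172] z [0.17  0.198] rect [ 0.45  -0.294] [1.007 0.197] 68.2
scene0 boardtop 115 med [ 0.596 -0.269  0.175] z [0.169 0.181] rect [ 0.595 -0.262] [0.327 0.026] 66.6
scene0 tray 1183 med [ 0.46  -0.035  0.009] z [0.001 0.026] rect [ 0.516 -0.006] [0.306 0.906] 25.6
scene0 brass 132 med [0.563 0.358 0.2  ] z [0.186 0.222] rect [0.559 0.376] [0.076 0.048] 56.8
scene0 vee 429 med [0.625 0.21  0.203] z [0.185 0.222] rect [0.582 0.254] [0.195 0.31 ] 26.6
side0 lid 1925 med [0.572 0.256 0.176] z [0.172 0.184] rect [0.575 0.264] [0.203 0.333] 25.9
[ 156  116  101   38 1925]
side0 orange 38 med [0.438 0.201 0.143] z [0.14  0.145] rect [0.441 0.196] [0.023 0.04 ] 19.3
side0 red 35 med [ 0.55  -0.248  0.194] z [0.192 0.197] rect [ 0.551 -0.246] [0.019 0.019] 60.7
side0 yel 136 med [ 0.508 -0.343  0.192] z [0.171 0.196] rect [ 0.513 -0.34 ] [0.025 0.026] 64.3
side0 blue 397 med [ 0.318 -0.597  0.171] z [0.17  0.195] rect [ 0.399 -0.407] [0.635 0.186] 67.6
side0 boardtop 225 med [ 0.581 -0.283  0.172] z [0.169 0.176] rect [0.602 0.013] [0.868 0.132] 87.8
side0 tray 1771 med [ 0.479 -0.064  0.004] z [0.    0.021] rect [ 0.542 -0.176] [0.211 1.193] 29.7
side0 brass 147 med [0.54  0.351 0.204] z [0.186 0.217] rect [0.521 0.03 ] [0.763 0.074] 84.1
side0 vee 325 med [0.617 0.193 0.204] z [0.185 0.215] rect [0.573 0.207] [0.058 0.189] 84.9
```

```bash
cat >> h.py <<'E'
def wray(c):
    K=c['mtx']; v,u=np.indices(c['z_map'].shape); a=(u-K[0,2])/K[0,0]; b=(v-K[1,2])/K[1,1]
    th=np.hypot(a,b)+1e-9; return np.stack([np.sin(th)*a/th,np.sin(th)*b/th,np.cos(th)],-1)
def wpose(c):
    T=np.eye(4); T[:3,:3]=R.from_rotvec(c['tr']).as_matrix(); T[:3,3]=c['tp']; return T@c['hand_eye']
def wcloud(c):
    d=wray(c); z=c['z_map']; P=d*(z/np.maximum(d[...,2],1e-3))[...,None]
    T=wpose(c); W=P@T[:3,:3].T+T[:3,3]; W[z<=0]=np.nan; return W
def plan(p,jaw=None,tip=True):
    """p: TCP target, jaw: deg of tool z in world; prints turn about tool y, then shift in the tool axes after the turn"""
    s=bot.read_state(); M=R.from_rotvec(s['tcp_rot']).as_matrix()
    z=M[:,2]; cur=np.degrees(np.arctan2(z[1],z[0])); tilt=np.degrees(np.arccos(-M[2,1]))
    t=0
    if jaw is not None:
        t=(jaw-cur+90)%180-90   # world-z ccw needed
        zz=np.array([np.cos(np.radians(cur+t)),np.sin(np.radians(cur+t)),0]); y=np.array([0,0,-1.]); M2=np.stack([np.cross(y,zz),y,zz],1)
        rv=R.from_matrix(M.T@M2).as_rotvec()
    else: M2=M; rv=np.zeros(3)
    d=M2.T@(np.array(p)-s['tool_pos'])
    print('t %.2f pos'%s['time'],s['tool_pos'].round(4),'jaw %.1f tilt %.2f w %.3f q5 %.2f'%(cur,tilt,s['width'],s['q'][5]),'F',s['wrist_force'].round(1)); print(' turn',rv.round(3),'(%.2f rows)'%(np.abs(rv).max()/.186),'shift',d.round(4),'(%.1f rows)'%(np.linalg.norm(d)/.0625), 'per-turned; x->',M2[:,0].round(2),'z->',M2[:,2].round(2))
E
python3 - <<'E'
from h import *
plan([.5,.23,.40],26+90)
plan([.5,.23,.40],26)
E
```

```text
t 0.15 pos [0.1914 0.6467 0.2302] jaw 73.5 tilt 0.10 w 0.998 q5 -0.04 F [ 0.1  0.5 -0.3]
 turn [ 0.002 -0.742 -0.001] (3.99 rows) shift [ 0.0947 -0.1698 -0.5098] (8.7 rows) per-turned; x-> [0.9  0.44 0.  ] z-> [-0.44  0.9   0.  ]
t 0.15 pos [0.1914 0.6467 0.2302] jaw 73.5 tilt 0.10 w 0.998 q5 -0.04 F [ 0.1  0.5 -0.3]
 turn [0.002 0.829 0.001] (4.46 rows) shift [ 0.5098 -0.1698  0.0947] (8.7 rows) per-turned; x-> [ 0.44 -0.9   0.  ] z-> [0.9  0.44 0.  ]
```

```bash
python3 -m handwheel '[[0,-0.0566,0,0,-0.18,0,1],[0,-0.0566,0,0,-0.18,0,1],[0,-0.0566,0,0,-0.18,0,1],[0,0,0,0,-0.18,0,1],[0.01,0,-0.055,0,-0.022,0,1],[0.01,0,-0.055,0,0,0,1],[0.01,0,-0.055,0,0,0,1],[0.01,0,-0.055,0,0,0,1]]'
python3 -m handwheel '[[0.011,0,-0.058,0,0,0,1],[0.011,0,-0.058,0,0,0,1],[0.011,0,-0.058,0,0,0,1],[0.011,0,-0.058,0,0,0,1],[0.011,0,-0.058,0,0,0,1],[0,0,0,0,0,0,1],[0,0,0,0,0,0,1]]'
python3 - <<'E'
from h import *
plan([.5,.23,.40],116); snap('wrist','w1')
E
```

```text
time: 1.15
tool_pos: [0.3238, 0.4647, 0.4007]
tcp_rot: [-1.542, -0.356, 0.357]
wrist_force: [0.6, 0.6, 0.9]
width: 0.997
time: 2.02
tool_pos: [0.4995, 0.2299, 0.4007]
tcp_rot: [-1.541, -0.355, 0.356]
wrist_force: [-1.2, 0.4, -0.7]
width: 1.001
t 2.02 pos [0.4995 0.2299 0.4007] jaw 116.0 tilt 0.06 w 1.001 q5 -1.64 F [-1.2  0.4 -0.7]
 turn [-0.001 -0.001 -0.001] (0.00 rows) shift [ 0.0005  0.0007 -0.0001] (0.0 rows) per-turned; x-> [0.9  0.44 0.  ] z-> [-0.44  0.9   0.  ]
```

View pics/w1.png

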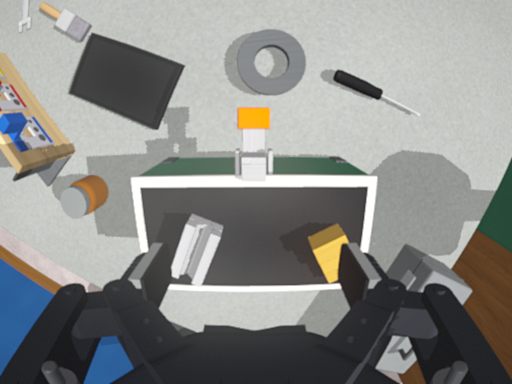

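```bash
cat > meas.py <<'E'
from h import *
import sys
def rep(W,nm,m,big=True,mn=10):
    m=m.astype(np.uint8)
    if big:
        n,lab,st,ce=cv2.connectedComponentsWithStats(m)
        if n<2: print(nm,'none');return
        i=1+np.argmax(st[1:,4]); m=lab==i
    m=m.astype(bool)
    if m.sum()<mn: print(nm,'few');return
    p=W[m]; v,u=np.nonzero(m); rect=cv2.minAreaRect(p[:,:2].astype(np.float32)); print(nm,m.sum(),'px',u.mean().round(),v.mean().round(),'med',np.median(p,0).round(4),'z',np.percentile(p[:,2],[2,98]).round(3),'rect',np.round(rect[0],4),np.round(rect[1],3),round(rect[2],1)); return rect
def prep(fn):
    c=load(fn); W=wcloud(c) if 'hand_eye' in c else cloud(c)
    hsv=cv2.cvtColor(c['image'],cv2.COLOR_RGB2HSV); H,S,V=[hsv[...,i].astype(int) for i in range(3)]
    return c,W,H,S,V
E
python3 - <<'E'
from meas import *
c,W,H,S,V=prep('w1'); X,Y,Z=W[...,0],W[...,1],W[...,2]
v,u=np.indices(Z.shape)
ok=(v<300)
rep(W,'lid',ok&(abs(Z-.178)<.01))
rep(W,'white',ok&(abs(Z-.178)<.02)&(V>200)&(S<40))
rep(W,'orange',(H<16)&(S>190)&(Z>.12)&(Z<.16))
rep(W,'tray',(V<75)&(Z>-.01)&(Z<.03)&(u<200)&(v<140))
rep(W,'trayrim',(V<75)&(abs(Z-.018)<.006)&(u<200)&(v<140))
rep(W,'brass',ok&(H>14)&(H<25)&(S>120)&(Z>.185)&(Z<.23)&(u>230))
rep(W,'brasstop',ok&(H>14)&(H<25)&(S>120)&(Z>.213)&(Z<.225)&(u>230))
rep(W,'vee',ok&(Z>.185)&(Z<.23)&(u>165)&(u<230)&(v>205))
rep(W,'veetop',ok&(abs(Z-.216)<.006)&(u>165)&(u<230)&(v>205))
a=cv2.imread('pics/w1.png'); cv2.imwrite('pics/w1c.png',cv2.resize(a[190:300,130:380],None,fx=3.2,fy=3.2,interpolation=2))
E
```

```text
lid 21319 px 256.0 224.0 med [0.5693 0.2736 0.1781] z [0.176 0.186] rect [0.5783 0.2694] [0.192 0.331] 26.1
white 4220 px 255.0 189.0 med [0.5093 0.2336 0.1779] z [0.175 0.189] rect [0.5467 0.2539] [0.136 0.331] 26.3
orange few
tray 6372 px 126.0 80.0 med [ 0.4781 -0.0476  0.005 ] z [0.003 0.018] rect [ 0.4781 -0.0535] [0.125 0.209] 1.0
trayrim 626 px 130.0 83.0 med [ 0.4801 -0.0179  0.0169] z [0.012 0.019] rect [ 0.4781 -0.0535] [0.125 0.209] 1.0
brass 1174 px 329.0 251.0 med [0.5461 0.3596 0.2094] z [0.187 0.219] rect [0.5559 0.3796] [0.074 0.046] 52.9
brasstop 541 px 329.0 249.0 med [0.5435 0.3573 0.2176] z [0.214 0.219] rect [0.5413 0.3604] [0.025 0.046] 54.0
vee 2136 px 196.0 249.0 med [0.6189 0.2078 0.2141] z [0.19  0.217] rect [0.6271 0.2079] [0.081 0.046] 3.2
veetop 566 px 206.0 259.0 med [0.622  0.2237 0.2156] z [0.213 0.217] rect [0.6264 0.2238] [0.08  0.014] 3.2
```

View pics/w1c.png

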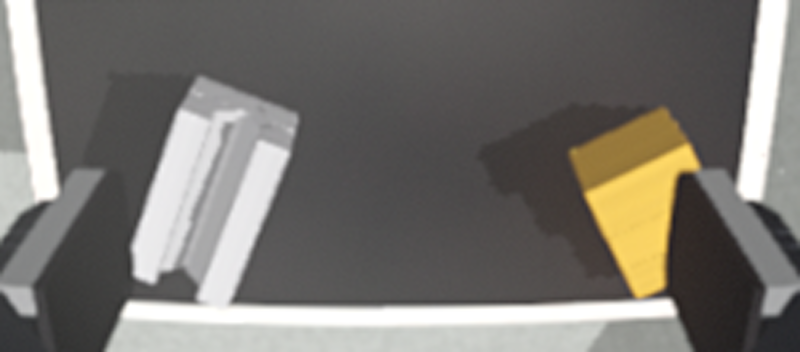

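Run:
```python
from h import *
plan([.6271,.2079,.25],93.2)
```

```text
t 2.08 pos [0.4992 0.2305 0.4008] jaw 116.0 tilt 0.05 w 1.000 q5 -1.64 F [-0.   0.5  0.4]
 turn [-0.001  0.399 -0.001] (2.14 rows) shift [ 0.1265  0.1508 -0.0298] (3.2 rows) per-turned; x-> [1.   0.06 0.  ] z-> [-0.06  1.    0.  ]
```

```bash
python3 -m handwheel '[[0,0,0,0,0.133,0,1],[0,0,0,0,0.133,0,1],[0,0,0,0,0.133,0,1],[0.0422,0.03,-0.0099,0,0,0,1],[0.0422,0.03,-0.0099,0,0,0,1],[0.0422,0.03,-0.0099,0,0,0,1],[0,0.06,0,0,0,0,1],[0,0,0,0,0,0,1]]' 80
python3 - <<'E'
from h import *
plan([.6271,.2079,.188],93.2)
snap('wrist','w2')
E
```

```text
time: 3.08
tool_pos: [0.6227, 0.2077, 0.2435]
tcp_rot: [-1.574, -0.034, 0.056]
wrist_force: [-1.1, -0.4, -0.6]
width: 0.998
t 3.08 pos [0.6227 0.2077 0.2435] jaw 93.3 tilt 0.83 w 0.998 q5 -1.34 F [-1.1 -0.4 -0.6]
 turn [ 0.003  0.002 -0.014] (0.08 rows) shift [0.0044 0.0555 0.    ] (0.9 rows) per-turned; x-> [1.   0.06 0.  ] z-> [-0.06  1.    0.  ]
```

View pics/w2.png

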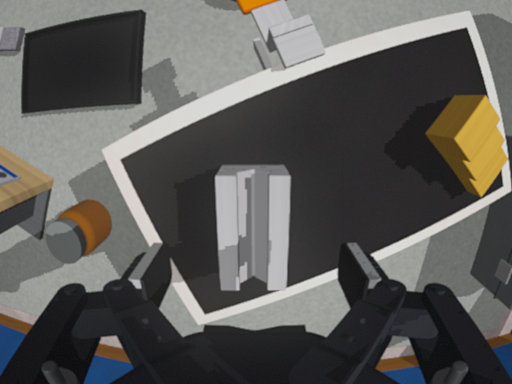

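```bash
python3 -m handwheel '[[0.002,0.028,0,0,0,0,1],[0,0.027,0,0,0,0,1],[0,0,0,0,0,0,1],[0,0,0,0,0,0,0],[0,0,0,0,0,0,0],[0,0,0,0,0,0,0],[0,0,0,0,0,0,0],[0,0,0,0,0,0,0]]' 80
python3 - <<'E'
from h import *
plan([.4781,-.0085,.29],91)
E
```

```text
time: 4.12
tool_pos: [0.6312, 0.2079, 0.1992]
tcp_rot: [-1.569, -0.047, 0.04]
wrist_force: [-0.2, 0.3, 6.4]
width: 0.505
t 4.12 pos [0.6312 0.2079 0.1992] jaw 93.2 tilt 0.26 w 0.505 q5 -1.35 F [-0.2  0.3  6.4]
 turn [-0.001  0.038  0.004] (0.20 rows) shift [-0.1569 -0.0908 -0.2137] (4.5 rows) per-turned; x-> [1.   0.02 0.  ] z-> [-0.02  1.    0.  ]
```

```bash
python3 -m handwheel '[[0,0,0,0,0,0,0],[0,0,0,0,0,0,0]]'
python3 - <<'E'
from h import *
plan([.4781,-.0085,.29],91)
snap('wrist','w3')
E
```

```text
time: 4.38
tool_pos: [0.6312, 0.2079, 0.1992]
tcp_rot: [-1.569, -0.047, 0.04]
wrist_force: [-0.4, 0.1, 5.7]
width: 0.502
t 4.38 pos [0.6312 0.2079 0.1992] jaw 93.2 tilt 0.26 w 0.502 q5 -1.35 F [-0.4  0.1  5.7]
 turn [-0.001  0.038  0.004] (0.20 rows) shift [-0.1569 -0.0908 -0.2137] (4.5 rows) per-turned; x-> [1.   0.02 0.  ] z-> [-0.02  1.    0.  ]
```

View pics/w3.png

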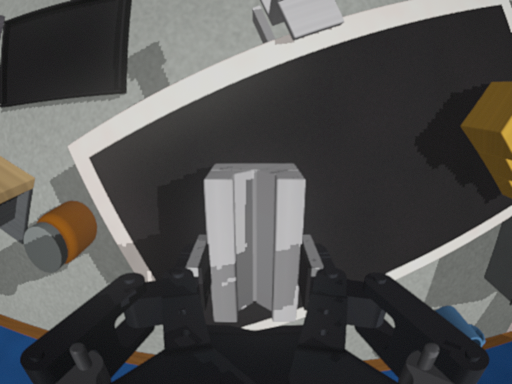

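```bash
python3 -m handwheel '[[0,-0.03,0,0,0,0,0],[0,-0.06,0,0,0.038,0,0],[-0.0392,0,-0.0534,0,0,0,0],[-0.0392,0,-0.0534,0,0,0,0],[-0.0392,0,-0.0534,0,0,0,0],[-0.0392,0,-0.0534,0,0,0,0],[0,0,0,0,0,0,0],[0,0,0,0,0,0,0]]'
python3 - <<'E'
from h import *
plan([.4781,-.0085,.028],91)
snap('wrist','w4')
E
```

```text
time: 5.42
tool_pos: [0.4854, 0.0033, 0.2864]
tcp_rot: [-1.57, -0.013, 0.012]
wrist_force: [-0.9, -0.2, -3.5]
width: 0.508
t 5.42 pos [0.4854 0.0033 0.2864] jaw 90.9 tilt 0.07 w 0.508 q5 -1.63 F [-0.9 -0.2 -3.5]
 turn [-0.001 -0.001  0.001] (0.01 rows) shift [-0.0075  0.2584 -0.0116] (4.1 rows) per-turned; x-> [1.   0.02 0.  ] z-> [-0.02  1.    0.  ]
```

View pics/w4.png

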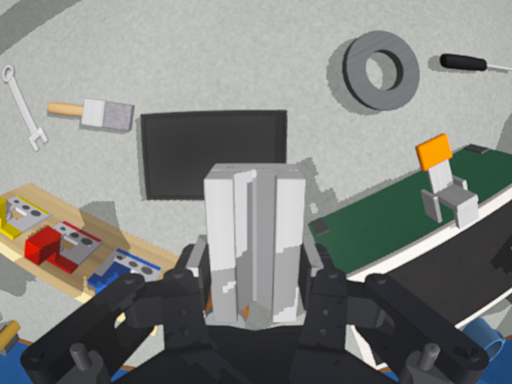

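```bash
python3 -m handwheel '[[-0.0075,0.05,-0.0116,0,0,0,0],[0,0.055,0,0,0,0,0],[0,0.055,0,0,0,0,0],[0,0.055,0,0,0,0,0],[0,0.03,0,0,0,0,0],[0,0.013,0,0,0,0,0],[0,0,0,0,0,0,0],[0,0,0,0,0,0,0]]'
python3 - <<'E'
from h import *
plan([.4781,-.0085,.026],91)
E
```

```text
time: 6.48
tool_pos: [0.4798, -0.008, 0.0291]
tcp_rot: [-1.571, -0.016, 0.012]
wrist_force: [0.2, -0.5, -2.3]
width: 0.504
t 6.47 pos [ 0.4798 -0.008   0.0291] jaw 91.0 tilt 0.14 w 0.504 q5 -1.66 F [ 0.2 -0.5 -2.3]
 turn [0.    0.001 0.003] (0.01 rows) shift [-0.0017  0.0031 -0.0005] (0.1 rows) per-turned; x-> [1.   0.02 0.  ] z-> [-0.02  1.    0.  ]
```

```bash
python3 -m handwheel '[[0,0.002,0,0,0,0,0],[0,0.002,0,0,0,0,0],[0,0,0,0,0,0,0],[0,0,0,0,0,0,0]]'
python3 -m handwheel '[[0,0,0,0,0,0,0.7],[0,0,0,0,0,0,0.7],[0,0,0,0,0,0,0.7],[0,-0.03,0,0,0,0,0.7],[0,-0.06,0,0,0,0,0.7],[0,-0.06,0,0,0,0,1],[0,-0.06,0,0,0,0,1],[0,-0.06,0,0,0,0,1]]'
python3 - <<'E'
from h import *
plan([.5559,.3796,.285],142.9)
plan([.5559,.3796,.285],-37.1)
snap('wrist','w5')
E
```

```text
time: 6.98
tool_pos: [0.4791, -0.0083, 0.0262]
tcp_rot: [-1.571, -0.015, 0.012]
wrist_force: [-4.9, 1.6, 10.4]
width: 0.508
time: 7.98
tool_pos: [0.4777, -0.0084, 0.2959]
tcp_rot: [-1.571, -0.014, 0.013]
wrist_force: [0.9, -0.1, -1.0]
width: 1.0
t 7.97 pos [ 0.4777 -0.0084  0.2959] jaw 91.0 tilt 0.02 w 1.000 q5 -1.66 F [ 0.9 -0.1 -1. ]
 turn [ 0.    -0.906  0.   ] (4.87 rows) shift [0.3567 0.0109 0.1717] (6.3 rows) per-turned; x-> [0.6 0.8 0. ] z-> [-0.8  0.6  0. ]
t 7.97 pos [ 0.4777 -0.0084  0.2959] jaw 91.0 tilt 0.02 w 1.000 q5 -1.66 F [ 0.9 -0.1 -1. ]
 turn [ 0.    -0.906  0.   ] (4.87 rows) shift [0.3567 0.0109 0.1717] (6.3 rows) per-turned; x-> [0.6 0.8 0. ] z-> [-0.8  0.6  0. ]
```

View pics/w5.png

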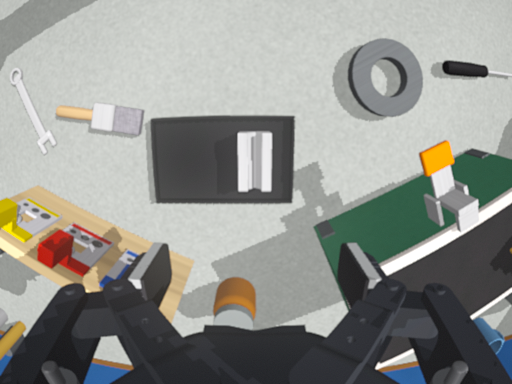

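```bash
python3 -m handwheel '[[0,0,0,0,-0.18,0,1],[0,0,0,0,-0.182,0,1],[0,0,0,0,-0.182,0,1],[0,0,0,0,-0.181,0,1],[0,0,0,0,-0.181,0,1],[0.051,0,0.0245,0,0,0,1],[0.051,0,0.0245,0,0,0,1],[0.051,0,0.0245,0,0,0,1]]'
python3 -m handwheel '[[0.051,0,0.0245,0,0,0,1],[0.051,0,0.0245,0,0,0,1],[0.051,0,0.0245,0,0,0,1],[0.0507,0.011,0.0247,0,0,0,1],[0,0,0,0,0,0,1],[0,0,0,0,0,0,1]]'
python3 - <<'E'
from meas import *
plan([.5559,.3796,.187],142.9)
snap('wrist','w6')
c,W,H,S,V=prep('w6'); X,Y,Z=W[...,0],W[...,1],W[...,2]
v,u=np.indices(Z.shape)
rep(W,'brass',(v<310)&(H>14)&(H<25)&(S>120)&(Z>.185)&(Z<.23))
E
```

```text
time: 9.02
tool_pos: [0.5127, 0.1619, 0.2931]
tcp_rot: [-1.452, -0.716, 0.719]
wrist_force: [0.8, -0.6, 0.1]
width: 1.001
time: 9.78
tool_pos: [0.5575, 0.3816, 0.2807]
tcp_rot: [-1.453, -0.716, 0.721]
wrist_force: [-1.0, -0.2, 0.3]
width: 1.001
t 9.78 pos [0.5575 0.3816 0.2807] jaw 142.7 tilt 0.29 w 1.001 q5 -1.93 F [-1.  -0.2  0.3]
 turn [ 0.002 -0.003 -0.005] (0.03 rows) shift [-0.0026  0.0937  0.    ] (1.5 rows) per-turned; x-> [0.6 0.8 0. ] z-> [-0.8  0.6  0. ]
brass 5188 px 252.0 195.0 med [0.5523 0.3735 0.2083] z [0.195 0.219] rect [0.5561 0.3797] [0.072 0.045] 53.2
```

View pics/w6.png

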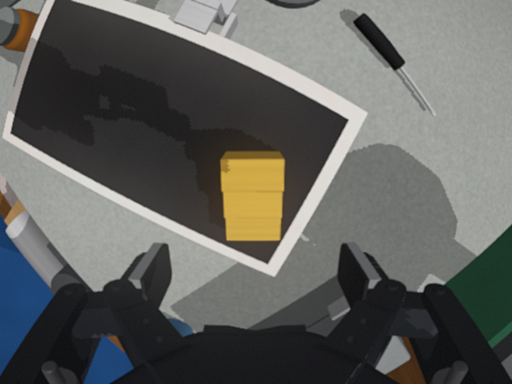

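```bash
python3 -m handwheel '[[-0.002,0.046,0,0,0,0,1],[0,0.046,0,0,0,0,1],[0,0,0,0,0,0,1],[0,0,0,0,0,0,0],[0,0,0,0,0,0,0],[0,0,0,0,0,0,0],[0,0,0,0,0,0,0],[0,0,0,0,0,0,0]]' 80
python3 - <<'E'
from h import *
plan([.4781,-.0985,.29],91)
E
```

```text
time: 10.82
tool_pos: [0.5582, 0.3808, 0.1935]
tcp_rot: [-1.452, -0.721, 0.715]
wrist_force: [-1.1, -1.4, 7.0]
width: 0.497
t 10.82 pos [0.5582 0.3808 0.1935] jaw 142.7 tilt 0.27 w 0.497 q5 -1.93 F [-1.1 -1.4  7. ]
 turn [0.003 0.902 0.004] (4.85 rows) shift [-0.0885 -0.0965 -0.4778] (7.9 rows) per-turned; x-> [1.   0.02 0.  ] z-> [-0.02  1.    0.  ]
```

```bash
python3 -m handwheel '[[0,-0.045,0,0,0,0,0],[0,-0.0525,0,0,0,0,0],[0,0,0,0,0.18,0,0],[0,0,0,0,0.18,0,0],[0,0,0,0,0.18,0,0],[0,0,0,0,0.18,0,0],[0,0,0,0,0.182,0,0],[-0.01,0,-0.05,0,0,0,0]]'
python3 -m handwheel '[[-0.0098,0,-0.0535,0,0,0,0],[-0.0098,0,-0.0535,0,0,0,0],[-0.0098,0,-0.0535,0,0,0,0],[-0.0098,0,-0.0535,0,0,0,0],[-0.0098,0,-0.0535,0,0,0,0],[-0.0098,0,-0.0535,0,0,0,0],[-0.0098,0,-0.0535,0,0,0,0],[-0.0098,0,-0.0535,0,0,0,0]]'
python3 -m handwheel '[[0,0,0,0,0,0,0],[0,0,0,0,0,0,0]]'
python3 - <<'E'
from h import *
plan([.4781,-.0985,.0225],91)
snap('wrist','w7')
E
```

```text
time: 11.82
tool_pos: [0.5474, 0.3322, 0.2866]
tcp_rot: [-1.573, -0.015, 0.016]
wrist_force: [0.4, -0.7, -2.8]
width: 0.5
time: 12.82
tool_pos: [0.476, -0.1005, 0.2891]
tcp_rot: [-1.574, -0.015, 0.014]
wrist_force: [0.7, 0.1, -2.4]
width: 0.499
time: 13.08
tool_pos: [0.4765, -0.099, 0.2889]
tcp_rot: [-1.573, -0.013, 0.013]
wrist_force: [1.0, 0.9, -2.8]
width: 0.501
t 13.07 pos [ 0.4765 -0.099   0.2889] jaw 90.9 tilt 0.14 w 0.501 q5 -1.84 F [ 1.   0.9 -2.8]
 turn [ 0.002 -0.001 -0.   ] (0.01 rows) shift [0.0016 0.2664 0.0004] (4.3 rows) per-turned; x-> [1.   0.02 0.  ] z-> [-0.02  1.    0.  ]
```

View pics/w7.png

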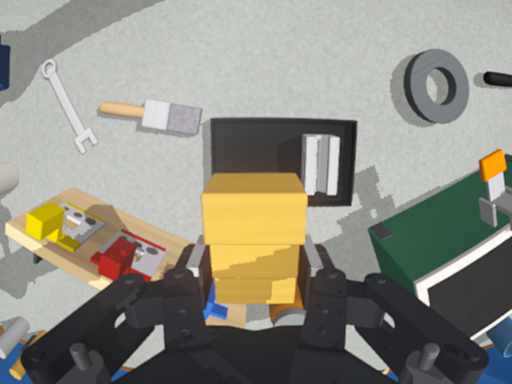

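```bash
python3 - <<'E'
from meas import *
c,W,H,S,V=prep('w7'); X,Y,Z=W[...,0],W[...,1],W[...,2]
v,u=np.indices(Z.shape)
rep(W,'vee',(u>298)&(u<350)&(v>120)&(v<205)&(Z>.028)&(Z<.06))
E
python3 -m handwheel '[[0.0016,0.05,0,0,0,0,0],[0,0.055,0,0,0,0,0],[0,0.055,0,0,0,0,0],[0,0.055,0,0,0,0,0],[0,0.03,0,0,0,0,0],[0,0.015,0,0,0,0,0],[0,0.004,0,0,0,0,0],[0,0,0,0,0,0,0]]'
python3 - <<'E'
from meas import *
plan([.4781,-.0985,.0215],91)
E
```

```text
vee 827 px 330.0 165.0 med [0.4754 0.0049 0.0421] z [0.028 0.044] rect [0.4757 0.0056] [0.08 0.02] 2.0
time: 14.12
tool_pos: [0.4796, -0.0998, 0.026]
tcp_rot: [-1.575, -0.016, 0.013]
wrist_force: [-0.2, 0.4, -2.6]
width: 0.499
t 14.12 pos [ 0.4796 -0.0998  0.026 ] jaw 91.0 tilt 0.24 w 0.499 q5 -1.84 F [-0.2  0.4 -2.6]
 turn [0.004 0.001 0.002] (0.02 rows) shift [-0.0014  0.0045  0.0014] (0.1 rows) per-turned; x-> [1.   0.02 0.  ] z-> [-0.02  1.    0.  ]
```

```bash
python3 -m handwheel '[[0,0.002,0,0,0,0,0],[0,0.002,0,0,0,0,0],[0,0.001,0,0,0,0,0],[0,0,0,0,0,0,0],[0,0,0,0,0,0,0]]'
python3 -m handwheel '[[0,0,0,0,0,0,0.7],[0,0,0,0,0,0,0.7],[0,0,0,0,0,0,0.7],[0,-0.03,0,0,0,0,0.7],[0,-0.06,0,0,0,0,0.7],[0,-0.06,0,0,0,0,1],[0,-0.06,0,0,0,0,1],[0,-0.06,0,0,0,0,0]]'
python3 -m handwheel '[[0,0,0,0,0,0,0],[0,0,0,0,0,0,0]]'
python3 - <<'E'
from meas import *
snap('wrist','w8')
c,W,H,S,V=prep('w8'); X,Y,Z=W[...,0],W[...,1],W[...,2]
v,u=np.indices(Z.shape)
rep(W,'blk',(X>.41)&(X<.55)&(Y>-.15)&(Y<.05)&(Z>.02)&(Z<.06)&((S>100)))
rep(W,'vee',(X>.41)&(X<.55)&(Y>-.06)&(Y<.05)&(Z>.03)&(Z<.06)&((S<100)),big=False)
plan([.438,.199,.25],116)
E
```

```text
time: 14.75
tool_pos: [0.4785, -0.1001, 0.0205]
tcp_rot: [-1.574, -0.014, 0.014]
wrist_force: [-2.5, 0.7, 5.4]
width: 0.504
time: 15.75
tool_pos: [0.478, -0.099, 0.2918]
tcp_rot: [-1.574, -0.014, 0.014]
wrist_force: [1.3, -1.0, -0.5]
width: 0.816
time: 16.0
tool_pos: [0.4781, -0.099, 0.2896]
tcp_rot: [-1.574, -0.014, 0.014]
wrist_force: [-0.8, 0.5, -0.2]
width: 0.375
blk 1686 px 254.0 159.0 med [ 0.4707 -0.0986  0.0352] z [0.023 0.046] rect [ 0.4742 -0.0985] [0.071 0.045] 1.1
vee 1390 px 321.0 164.0 med [0.4757 0.0006 0.0425] z [0.03  0.044] rect [ 0.4758 -0.0071] [0.08  0.046] 0.9
t 16.05 pos [ 0.4774 -0.0988  0.2883] jaw 91.0 tilt 0.21 w 0.285 q5 -1.84 F [-0.2  0.5 -0.4]
 turn [ 0.002 -0.436 -0.003] (2.35 rows) shift [0.0951 0.0383 0.285 ] (4.8 rows) per-turned; x-> [0.9  0.44 0.  ] z-> [-0.44  0.9   0.  ]
```

View pics/w8.png

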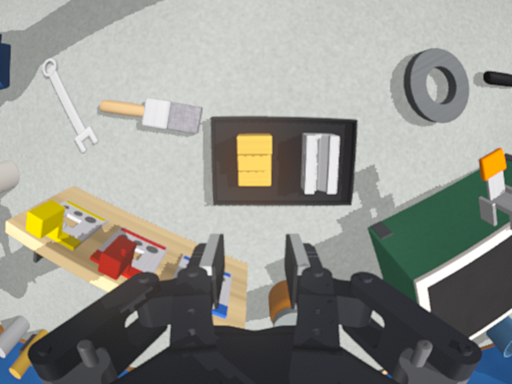

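```bash
python3 -m handwheel '[[0,0,0,0,-0.145,0,0],[0,0,0,0,-0.145,0,0],[0,0,0,0,-0.146,0,0],[0.016,0,0.057,0,0,0,0],[0.016,0,0.057,0,0,0,0],[0.016,0,0.057,0,0,0,0],[0.016,0,0.057,0,0,0,0],[0.016,0,0.057,0,0,0,0]]'
python3 -m handwheel '[[0,0,0,0,0,0,0],[0,0,0,0,0,0,0]]'
python3 - <<'E'
from meas import *
plan([.438,.199,.20],116)
snap('wrist','w9')
c,W,H,S,V=prep('w9'); X,Y,Z=W[...,0],W[...,1],W[...,2]
rep(W,'or',(H<16)&(H>4)&(S>150)&(Z>.1)&(Z<.18))
E
```

```text
time: 17.05
tool_pos: [0.4235, 0.1935, 0.2863]
tcp_rot: [-1.545, -0.352, 0.36]
wrist_force: [1.1, -0.5, -0.3]
width: 0.0
time: 17.3
tool_pos: [0.4243, 0.1918, 0.2869]
tcp_rot: [-1.546, -0.353, 0.361]
wrist_force: [0.1, -0.0, -0.6]
width: -0.001
t 17.30 pos [0.4243 0.1918 0.2869] jaw 116.1 tilt 0.36 w -0.001 q5 -1.65 F [ 0.1 -0.  -0.6]
 turn [ 0.003  0.001 -0.005] (0.03 rows) shift [0.0155 0.0869 0.0005] (1.4 rows) per-turned; x-> [0.9  0.44 0.  ] z-> [-0.44  0.9   0.  ]
or 27 px 255.0 218.0 med [0.4554 0.209  0.1441] z [0.143 0.146] rect [0.4556 0.2091] [0.001 0.027] 27.2
```

View pics/w9.png

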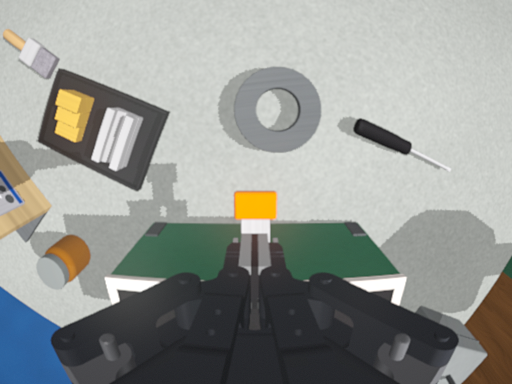

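Run:
```python
from meas import *
c,W,H,S,V=prep('w9'); X,Y,Z=W[...,0],W[...,1],W[...,2]
v,u=np.indices(Z.shape)
rep(W,'or',(H<24)&(S>200)&(u>220)&(u<290)&(v>180)&(v<225))
rep(W,'lidw',(abs(Z-.178)<.006)&(V>180)&(v<300),big=False)
```

```text
or 1062 px 255.0 205.0 med [nan nan nan] z [nan nan] rect [0.4436 0.2033] [0.027 0.04 ] 27.4
lidw 1348 px 257.0 285.0 med [0.4657 0.3268 0.1785] z [0.176 0.18 ] rect [0.5208 0.2408] [0.031 0.33 ] 26.1
```

```bash
python3 -m handwheel '[[0.011,0.045,0.001,0,0,0,0],[0,0.05,0,0,0,0,0],[0,0.02,0,0,0,0,0],[0,0,0,0,0,0,0],[0,0,0,0,0,0,0]]'
python3 - <<'E'
from meas import *
plan([.434,.197,.145],116)
snap('wrist','w10');snap('side','s10')
a=cv2.imread('pics/s10.png'); cv2.imwrite('pics/s10c.png',cv2.resize(a[60:260,90:310],None,fx=3,fy=3))
E
```

```text
time: 17.98
tool_pos: [0.4357, 0.1968, 0.1749]
tcp_rot: [-1.545, -0.355, 0.354]
wrist_force: [-0.2, 0.2, 1.5]
width: -0.003
t 17.98 pos [0.4357 0.1968 0.1749] jaw 115.9 tilt 0.17 w -0.003 q5 -1.65 F [-0.2  0.2  1.5]
 turn [ 0.003 -0.002 -0.   ] (0.02 rows) shift [-0.0015  0.0299  0.001 ] (0.5 rows) per-turned; x-> [0.9  0.44 0.  ] z-> [-0.44  0.9   0.  ]
```

View pics/s10c.png

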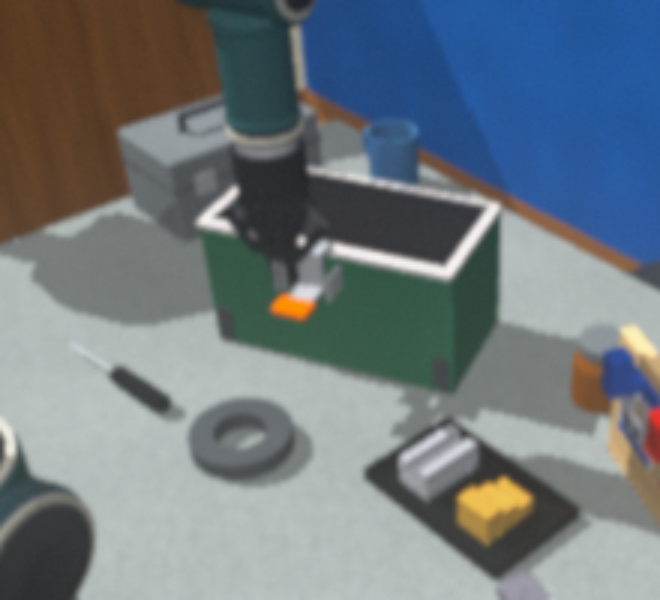

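View pics/w10.png

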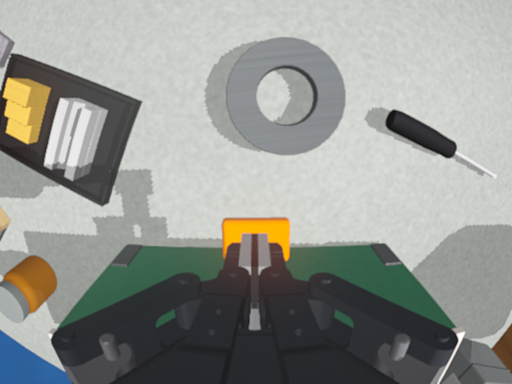

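```bash
python3 -m handwheel '[[0,0.014,0,0,0,0,0],[0,0.012,0,0,0,0,0],[0,0.004,0,0,0,0,0],[0,0.004,0,0,0,0,0],[0,0.004,0,0,0,0,0],[0,0,0,0,0,0,0]]'
python3 -m handwheel '[[0,0.002,0,0,0,0,0],[0,0,0,0,0,0,0]]'
python3 - <<'E'
from meas import *
plan([.434,.197,.145],116)
snap('side','s11')
a=cv2.imread('pics/s11.png'); cv2.imwrite('pics/s11c.png',cv2.resize(a[60:260,90:310],None,fx=3,fy=3))
E
```

```text
time: 18.82
tool_pos: [0.4343, 0.1974, 0.1358]
tcp_rot: [-1.545, -0.354, 0.357]
wrist_force: [-3.6, -1.7, 3.8]
width: -0.004
time: 19.08
tool_pos: [0.4346, 0.1975, 0.134]
tcp_rot: [-1.544, -0.355, 0.357]
wrist_force: [-3.9, -2.0, 3.8]
width: -0.003
t 19.07 pos [0.4346 0.1975 0.134 ] jaw 116.0 tilt 0.18 w -0.003 q5 -1.65 F [-3.9 -2.   3.8]
 turn [ 0.003 -0.    -0.002] (0.01 rows) shift [-0.0007 -0.011  -0.0002] (0.2 rows) per-turned; x-> [0.9  0.44 0.  ] z-> [-0.44  0.9   0.  ]
```

View pics/s11c.png

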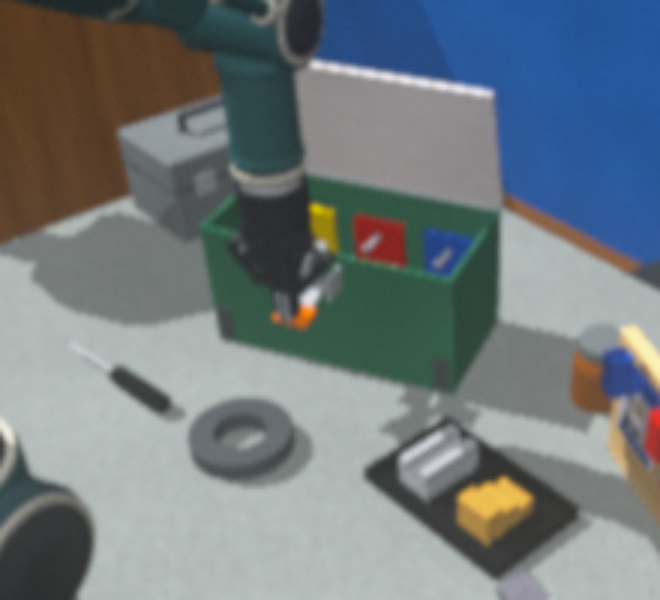

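```bash
python3 -m handwheel '[[0,0,0,0,0,0,0],[0,0,0,0,0,0,0],[0,-0.02,0,0,0,0,0],[0,-0.06,0,0,0,0,0],[0,-0.06,0,0,0,0,0],[0,-0.06,0,0,0,0,0],[0.02,-0.05,0,0,0,0,0],[0.02,0,0,0,0,0,1]]'
python3 -m handwheel '[[0,0,0,0,0,0,1],[0,0,0,0,0,0,1],[0,0,0,0,0,0,1]]'
python3 - <<'E'
from meas import *
plan([.434,.197,.145],116)
snap('wrist','w12')
E
```

```text
time: 20.12
tool_pos: [0.4742, 0.217, 0.3903]
tcp_rot: [-1.543, -0.365, 0.346]
wrist_force: [0.5, 0.8, -0.6]
width: 0.198
time: 20.5
tool_pos: [0.47, 0.2154, 0.3828]
tcp_rot: [-1.545, -0.354, 0.358]
wrist_force: [-0.1, -0.1, 1.0]
width: 0.844
t 20.50 pos [0.47   0.2154 0.3828] jaw 116.0 tilt 0.25 w 0.844 q5 -1.64 F [-0.1 -0.1  1. ]
 turn [ 0.003 -0.    -0.003] (0.02 rows) shift [-0.0404  0.2378 -0.0008] (3.9 rows) per-turned; x-> [0.9  0.44 0.  ] z-> [-0.44  0.9   0.  ]
```

View pics/w12.png

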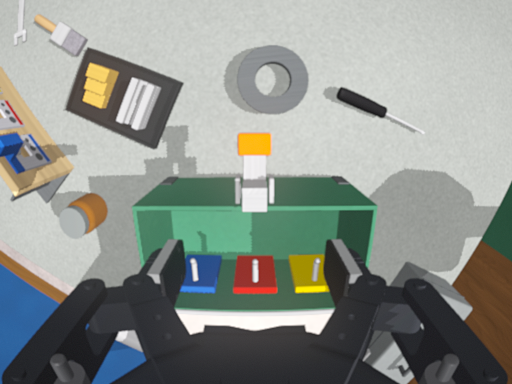

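```bash
cat >> meas.py <<'E'
def pegs(fn):
    c,W,H,S,V=prep(fn); X,Y,Z=W[...,0],W[...,1],W[...,2]; v,u=np.indices(Z.shape)
    d=wray(c); T=wpose(c); D=d@T[:3,:3].T
    C=np.array([.582,.268]); a=np.radians(26); ex=np.array([np.cos(a),np.sin(a)]); ey=np.array([-ex[1],ex[0]])
    lx=(X-C[0])*ex[0]+(Y-C[1])*ex[1]; ly=(X-C[0])*ey[0]+(Y-C[1])*ey[1]
    fr=(abs(Z-.170)<.004)&(abs(lx+.082)<.02)&(abs(ly)<.15)
    if fr.sum()>20:
        p=W[fr][:,:2]; vx,vy,x0,y0=cv2.fitLine(p.astype(np.float32),cv2.DIST_HUBER,0,.01,.01).ravel(); print('front rim ang',np.degrees(np.arctan2(vy,vx))%180,'lx mean',np.mean(lx[fr]).round(4),fr.sum())
    m=(S<60)&(V>90)&(Z>.098)&(Z<.12)&(lx>0.01)&(lx<.075)&(abs(ly)<.14)
    n,lab,st,ce=cv2.connectedComponentsWithStats(m.astype(np.uint8))
    for i in range(1,n):
        if st[i,4]<15: continue
        q=lab==i; print('peg',st[i,4],ce[i].round(0),'mean',np.nanmean(W[q],0).round(4),'lx',np.percentile(lx[q],[2,98]).round(4),'ly',np.percentile(ly[q],[2,50,98]).round(4),'z',np.percentile(Z[q],[2,98]).round(3))
E
python3 - <<'E'
from meas import *
pegs('w12')
c,W,H,S,V=prep('w12')
print(W[271,[195,255,315]].round(4),W[265:285:3,255].round(3))
E
```

```text
front rim ang 116.27127 lx mean -0.0752 1021
peg 111 [194. 269.] mean [0.6719 0.2052 0.1085] lx [0.0322 0.0741] ly [-0.1001 -0.0957 -0.0923] z [0.104 0.114]
peg 117 [255. 271.] mean [0.6283 0.2948 0.1086] lx [0.0305 0.0746] ly [0.0005 0.0038 0.0071] z [0.102 0.114]
peg 96 [315. 269.] mean [0.5842 0.383  0.1088] lx [0.0315 0.0735] ly [0.0989 0.1022 0.1062] z [0.105 0.115]
[[0.6743 0.2075 0.1079]
 [0.6286 0.295  0.109 ]
 [0.5874 0.3843 0.1088]] [[0.619 0.29  0.109]
 [0.623 0.292 0.11 ]
 [0.629 0.295 0.109]
 [0.634 0.298 0.109]
 [0.64  0.3   0.108]
 [0.644 0.303 0.109]
 [0.648 0.304 0.112]]
```

Run:
```python
from h import *
plan([.50,-.22,.38],66.6)
```

```text
t 20.55 pos [0.4701 0.2154 0.3831] jaw 116.0 tilt 0.23 w 0.930 q5 -1.64 F [-0.3  0.4 -0.8]
 turn [ 0.004  0.862 -0.001] (4.63 rows) shift [ 0.2004  0.0031 -0.3877] (7.0 rows) per-turned; x-> [ 0.92 -0.4   0.  ] z-> [0.4  0.92 0.  ]
```

```bash
python3 -m handwheel '[[0,0,0,0,0.172,0,1],[0,0,0,0,0.172,0,1],[0,0,0,0,0.172,0,1],[0,0,0,0,0.172,0,1],[0,0,0,0,0.174,0,1],[0.025,0,-0.0485,0,0,0,1],[0.025,0,-0.0485,0,0,0,1],[0.025,0,-0.0485,0,0,0,1]]' 60
python3 -m handwheel '[[0.025,0,-0.0485,0,0,0,1],[0.025,0,-0.0485,0,0,0,1],[0.025,0,-0.0485,0,0,0,1],[0.025,0,-0.0485,0,0,0,1],[0.025,0,-0.0485,0,0,0,1],[0,0,0,0,0,0,1],[0,0,0,0,0,0,1]]'
cat >> meas.py <<'E'
def posts(fn):
    c,W,H,S,V=prep(fn); X,Y,Z=W[...,0],W[...,1],W[...,2]; v,u=np.indices(Z.shape); B=(X>.35)&(X<.8)&(Y<.0)
    for nm,m in [('red',((H<6)|(H>172))),('yel',(H>22)&(H<34)),('blue',(H>105)&(H<125))]:
        rep(W,nm,m&B&(S>150)&(abs(Z-.193)<.006))
    bt=B&(abs(Z-.175)<.005)&(H>8)&(H<27)&(S>30)&(S<150)
    rep(W,'board',bt)
    print('board far',rep)
E
python3 - <<'E'
from meas import *
plan([.50,-.22,.38],66.6)
snap('wrist','w13'); posts('w13')
E
```

```text
time: 21.55
tool_pos: [0.4812, 0.0511, 0.3842]
tcp_rot: [-1.55, 0.319, -0.32]
wrist_force: [-0.6, -0.0, -0.1]
width: 1.001
time: 22.42
tool_pos: [0.4997, -0.2195, 0.3849]
tcp_rot: [-1.549, 0.321, -0.321]
wrist_force: [-0.4, 0.4, -0.0]
width: 1.001
t 22.43 pos [ 0.4997 -0.2195  0.3849] jaw 66.6 tilt 0.14 w 1.001 q5 -1.62 F [-0.4  0.4 -0. ]
 turn [ 0.002 -0.001  0.   ] (0.01 rows) shift [ 0.0004  0.0049 -0.0004] (0.1 rows) per-turned; x-> [ 0.92 -0.4   0.  ] z-> [0.4  0.92 0.  ]
red 392 px 253.0 220.0 med [ 0.5508 -0.2424  0.1957] z [0.189 0.197] rect [ 0.5519 -0.2427] [0.023 0.024] 66.7
yel 385 px 173.0 220.0 med [ 0.512  -0.3329  0.1957] z [0.189 0.197] rect [ 0.5129 -0.3348] [0.024 0.025] 65.8
blue 366 px 334.0 220.0 med [ 0.5904 -0.152   0.1957] z [0.19  0.197] rect [ 0.5917 -0.1517] [0.024 0.025] 68.7
board 2666 px 254.0 245.0 med [ 0.5923 -0.2598  0.1745] z [0.171 0.176] rect [ 0.593 -0.26 ] [0.328 0.019] 66.7
board far <function rep at 0x7fc83bcb4220>
```

View pics/w13.png

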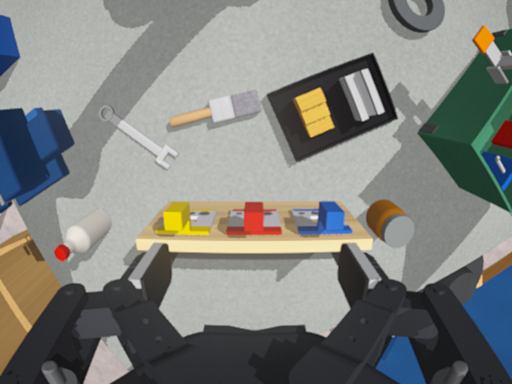

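Run:
```python
from h import *
plan([.5917,-.1517,.22],66.7)
```

```text
t 22.48 pos [ 0.4999 -0.2189  0.3851] jaw 66.6 tilt 0.15 w 1.000 q5 -1.62 F [-0.3  0.7  0.1]
 turn [ 0.002 -0.001  0.001] (0.01 rows) shift [0.0577 0.1651 0.0981] (3.2 rows) per-turned; x-> [ 0.92 -0.4   0.  ] z-> [0.4  0.92 0.  ]
```

```bash
python3 -m handwheel '[[0.0145,0.01,0.0245,0,0,0,0.8],[0.0145,0.04,0.0245,0,0,0,0.8],[0.0145,0.06,0.0245,0,0,0,0.8],[0.0142,0.055,0.0246,0,0,0,0.8],[0,0,0,0,0,0,0.8],[0,0,0,0,0,0,0.8]]' 60
python3 - <<'E'
from meas import *
plan([.5917,-.1517,.157],66.7)
snap('wrist','w14'); posts('w14')
E
```

```text
time: 23.22
tool_pos: [0.5911, -0.1534, 0.2251]
tcp_rot: [-1.551, 0.318, -0.32]
wrist_force: [0.4, -0.7, 0.4]
width: 0.8
t 23.23 pos [ 0.5911 -0.1534  0.2251] jaw 66.7 tilt 0.24 w 0.800 q5 -1.46 F [ 0.4 -0.7  0.4]
 turn [0.003 0.    0.003] (0.02 rows) shift [-0.0001  0.0681  0.0019] (1.1 rows) per-turned; x-> [ 0.92 -0.4   0.  ] z-> [0.4  0.92 0.  ]
red 1184 px 114.0 224.0 med [ 0.5525 -0.2397  0.1957] z [0.188 0.197] rect [ 0.5525 -0.2429] [0.025 0.025] 67.0
yel 711 px 16.0 220.0 med [ 0.5138 -0.3294  0.1955] z [0.187 0.197] rect [ 0.5136 -0.3339] [0.025 0.025] 66.9
blue 1468 px 257.0 227.0 med [ 0.5905 -0.1507  0.1957] z [0.189 0.197] rect [ 0.5922 -0.1512] [0.023 0.025] 67.0
board 2848 px 254.0 270.0 med [ 0.6306 -0.1702  0.1745] z [0.171 0.176] rect [ 0.6319 -0.1701] [0.104 0.019] 67.2
board far <function rep at 0x7fb8195b4220>
```

View pics/w14.png

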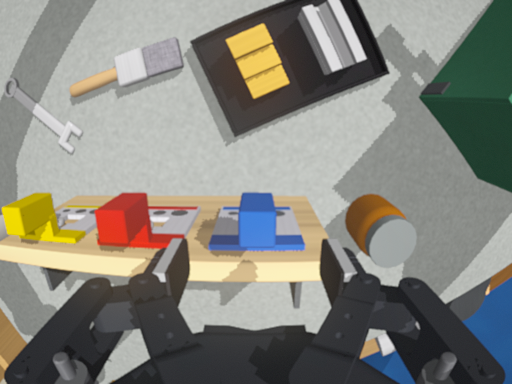

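```bash
python3 -m handwheel '[[0.001,0.034,0.002,0,0,0,0.8],[0,0.034,0,0,0,0,0.8],[0,0,0,0,0,0,0.8],[0,0,0,0,0,0,0],[0,0,0,0,0,0,0],[0,0,0,0,0,0,0],[0,0,0,0,0,0,0],[0,0,0,0,0,0,0]]' 60
python3 - <<'E'
from meas import *
plan([.5917,-.1517,.157],66.7)
snap('wrist','w15')
E
```

```text
time: 24.28
tool_pos: [0.5936, -0.1537, 0.158]
tcp_rot: [-1.551, 0.317, -0.324]
wrist_force: [-1.6, -1.1, 6.2]
width: 0.272
t 24.27 pos [ 0.5936 -0.1537  0.158 ] jaw 66.6 tilt 0.33 w 0.272 q5 -1.45 F [-1.6 -1.1  6.2]
 turn [ 0.003 -0.002  0.005] (0.02 rows) shift [-0.0025  0.001   0.0011] (0.0 rows) per-turned; x-> [ 0.92 -0.4   0.  ] z-> [0.4  0.92 0.  ]
```

View pics/w15.png

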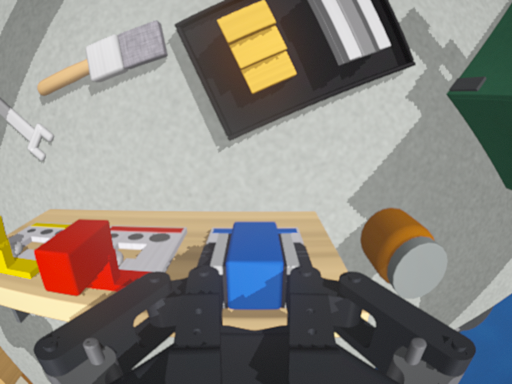

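```bash
python3 -m handwheel '[[0,-0.009,0,0,0,0,0],[0,-0.009,0,0,0,0,0],[0,-0.009,0,0,0,0,0],[0,0,0,0,0,0,0],[0,0,0,0,0,0,0]]'
cat >> meas.py <<'E'
def inhand(fn,h):
    c,W,H,S,V=prep(fn); v,u=np.indices(H.shape)
    T=np.eye(4); T[:3,:3]=R.from_rotvec(c['tr']).as_matrix(); T[:3,3]=c['tp']
    L=(W-T[:3,3])@T[:3,:3]
    hm={'blue':(H>105)&(H<125),'red':(H<6)|(H>172),'yel':(H>22)&(H<34)}[h]
    m=hm&(S>150)&(u>180)&(u<330)&(v>200)&(L[...,1]<-.01)&(L[...,1]>-.07)
    p=L[m]; y=np.percentile(p[:,1],5); t=p[abs(p[:,1]-y)<.003]
    print('post top in tool: n',len(t),'x',np.percentile(t[:,0],[2,98]).round(4),'y',np.median(t[:,1]).round(4),'z',np.percentile(t[:,2],[2,50,98]).round(4))
E
python3 - <<'E'
from meas import *
plan([.5917,-.1517,.157],66.7)
inhand('w15','blue')
snap('wrist','w16'); inhand('w16','blue')
E
```

```text
time: 24.95
tool_pos: [0.5922, -0.1528, 0.1824]
tcp_rot: [-1.55, 0.32, -0.321]
wrist_force: [-0.3, -1.2, -2.0]
width: 0.273
t 24.95 pos [ 0.5922 -0.1528  0.1824] jaw 66.6 tilt 0.18 w 0.273 q5 -1.45 F [-0.3 -1.2 -2. ]
 turn [ 0.003 -0.002  0.001] (0.02 rows) shift [-0.0009  0.0254  0.0008] (0.4 rows) per-turned; x-> [ 0.92 -0.4   0.  ] z-> [0.4  0.92 0.  ]
post top in tool: n 2677 x [-0.0142  0.0088] y -0.0376 z [-0.0102  0.0008  0.012 ]
post top in tool: n 2608 x [-0.0141  0.0083] y -0.0375 z [-0.0101  0.0008  0.0119]
```

View pics/w16.png

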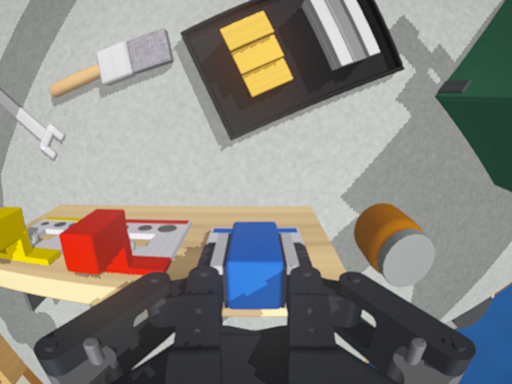

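```bash
python3 -m handwheel '[[-0.008,-0.0005,0,0,0,0,0],[-0.008,0,0,0,0,0,0],[-0.008,0,0,0,0,0,0],[-0.01,0,0,0,0,0,0],[-0.01,0,0,0,0,0,0],[0,0,0,0,0,0,0]]'
python3 - <<'E'
from meas import *
plan([.5917,-.1517,.157],66.7)
snap('side','s17')
a=cv2.imread('pics/s17.png'); cv2.imwrite('pics/s17c.png',cv2.resize(a[120:300,180:400],None,fx=3,fy=3))
E
```

```text
time: 25.75
tool_pos: [0.5512, -0.135, 0.1831]
tcp_rot: [-1.55, 0.32, -0.321]
wrist_force: [0.3, 0.1, -1.5]
width: 0.275
t 25.75 pos [ 0.5512 -0.135   0.1831] jaw 66.6 tilt 0.18 w 0.275 q5 -1.44 F [ 0.3  0.1 -1.5]
 turn [ 0.003 -0.002  0.001] (0.02 rows) shift [0.0438 0.0261 0.0007] (0.8 rows) per-turned; x-> [ 0.92 -0.4   0.  ] z-> [0.4  0.92 0.  ]
```

View pics/s17c.png

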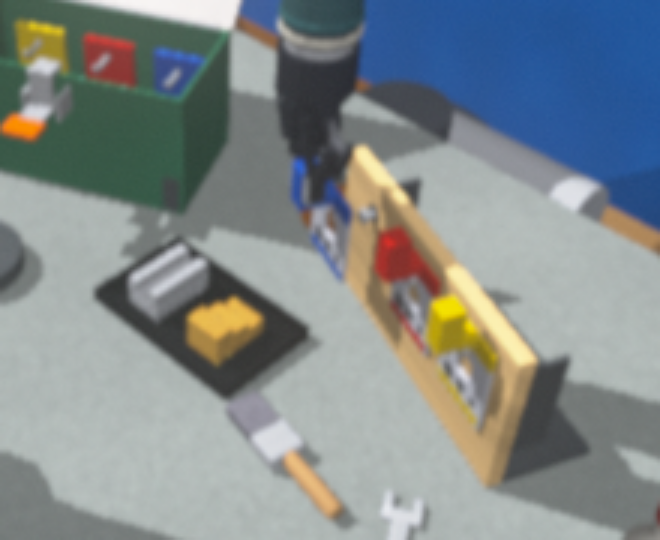

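```bash
python3 -m handwheel '[[0,-0.04,0,0,0,0,0],[0,-0.055,0,0,0,0,0],[0,-0.055,0,0,0,0,0],[0,0,0,0,-0.173,0,0],[0,0,0,0,-0.173,0,0],[0,0,0,0,-0.173,0,0],[0,0,0,0,-0.173,0,0],[0,0,0,0,-0.174,0,0]]'
python3 - <<'E'
from meas import *
plan([.6078,.1725,.33],116.3)
E
```

```text
time: 26.8
tool_pos: [0.5524, -0.1351, 0.3331]
tcp_rot: [-1.544, -0.363, 0.364]
wrist_force: [0.0, -0.5, -1.6]
width: 0.277
t 26.80 pos [ 0.5524 -0.1351  0.3331] jaw 116.5 tilt 0.20 w 0.277 q5 -2.32 F [ 0.  -0.5 -1.6]
 turn [ 0.003  0.004 -0.001] (0.02 rows) shift [0.186  0.0031 0.2512] (5.0 rows) per-turned; x-> [0.9  0.44 0.  ] z-> [-0.44  0.9   0.  ]
```

```bash
python3 -m handwheel '[[0.031,0,0.0419,0,0.004,0,0],[0.031,0,0.0419,0,0,0,0],[0.031,0,0.0419,0,0,0,0],[0.031,0,0.0419,0,0,0,0],[0.031,0,0.0418,0,0,0,0],[0.031,0,0.0418,0,0,0,0],[0,0,0,0,0,0,0],[0,0,0,0,0,0,0]]'
python3 - <<'E'
from meas import *
plan([.6078,.1725,.155],116.3)
snap('wrist','w18'); inhand('w18','blue'); pegs('w18')
snap('scene','c18')
a=cv2.imread('pics/c18.png'); cv2.imwrite('pics/c18c.png',cv2.resize(a[60:230,230:400],None,fx=3.5,fy=3.5))
E
```

```text
time: 27.8
tool_pos: [0.609, 0.1723, 0.3317]
tcp_rot: [-1.545, -0.355, 0.358]
wrist_force: [-0.7, -0.8, -2.1]
width: 0.273
t 27.80 pos [0.609  0.1723 0.3317] jaw 116.0 tilt 0.24 w 0.273 q5 -1.79 F [-0.7 -0.8 -2.1]
 turn [ 0.003 -0.005 -0.002] (0.03 rows) shift [-0.001   0.1767  0.0007] (2.8 rows) per-turned; x-> [0.9  0.44 0.  ] z-> [-0.44  0.9   0.  ]
post top in tool: n 2619 x [-0.0131  0.0094] y -0.0375 z [-0.0096  0.0014  0.0125]
front rim ang 116.25133 lx mean -0.0743 1404
peg 179 [328. 220.] mean [0.6283 0.2933 0.109 ] lx [0.0315 0.0742] ly [-0.0011  0.0023  0.0068] z [0.106 0.115]
peg 146 [394. 219.] mean [0.5844 0.3822 0.1086] lx [0.0319 0.0731] ly [0.099  0.1012 0.1058] z [0.104 0.114]
peg 87 [255. 213.] mean [0.662  0.1994 0.1097] lx [0.0313 0.0524] ly [-0.1    -0.0961 -0.0934] z [0.106 0.115]
```

View pics/w18.png

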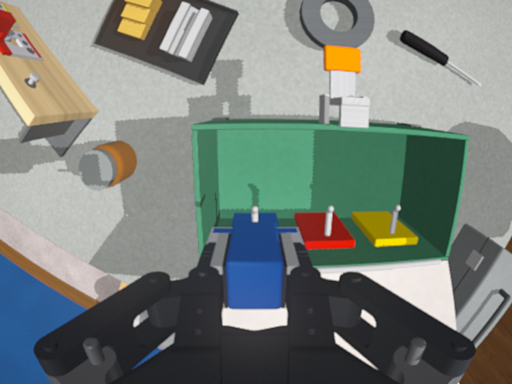

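View pics/c18c.png

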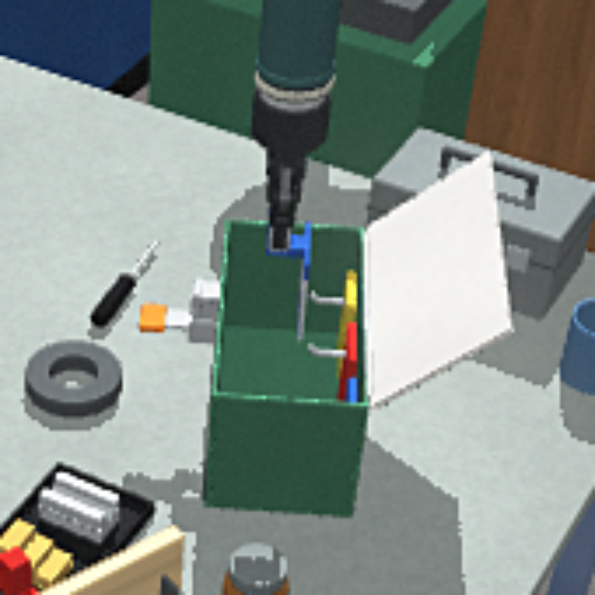

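```bash
python3 -m handwheel '[[0,0.04,0,0,-0.005,0,0],[0,0.05,0,0,0,0,0],[0,0.04,0,0,0,0,0],[0,0.03,0,0,0,0,0],[0,0.015,0,0,0,0,0],[0,0,0,0,0,0,0],[0,0,0,0,0,0,0]]'
python3 - <<'E'
from meas import *
plan([.609,.1723,.1565],116.3)
snap('wrist','w19'); inhand('w19','blue')
snap('scene','c19')
a=cv2.imread('pics/c19.png'); cv2.imwrite('pics/c19c.png',cv2.resize(a[60:230,230:400],None,fx=3.5,fy=3.5))
E
```

```text
time: 28.78
tool_pos: [0.6102, 0.1718, 0.159]
tcp_rot: [-1.544, -0.361, 0.358]
wrist_force: [-0.0, -0.5, -1.6]
width: 0.273
t 28.77 pos [0.6102 0.1718 0.159 ] jaw 116.2 tilt 0.22 w 0.273 q5 -1.79 F [-0.  -0.5 -1.6]
 turn [ 0.004 -0.001  0.001] (0.02 rows) shift [-0.0009  0.0025  0.001 ] (0.0 rows) per-turned; x-> [0.9  0.44 0.  ] z-> [-0.44  0.9   0.  ]
post top in tool: n 2689 x [-0.013  0.01 ] y -0.0375 z [-0.0097  0.0014  0.0126]
```

View pics/w19.png

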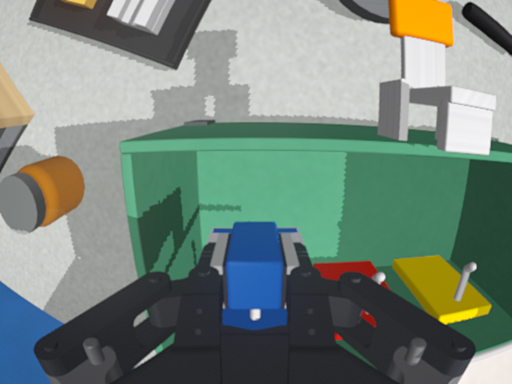

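View pics/c19c.png

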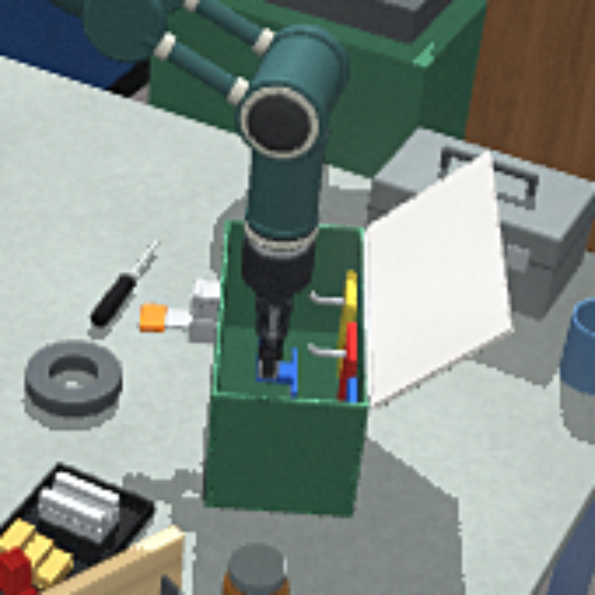

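```bash
python3 -m handwheel '[[0.01,0.002,0,0,0,0,0],[0.012,0,0,0,0,0,0],[0.012,0,0,0,0,0,0],[0.012,0,0,0,0,0,0],[0,0,0,0,0,0,0],[0,0,0,0,0,0,0]]'
python3 - <<'E'
from meas import *
plan([.6102,.1718,.1565],116.3)
E
```

```text
time: 29.62
tool_pos: [0.6499, 0.1922, 0.1546]
tcp_rot: [-1.544, -0.358, 0.361]
wrist_force: [-0.1, -0.2, -1.8]
width: 0.273
t 29.62 pos [0.6499 0.1922 0.1546] jaw 116.3 tilt 0.21 w 0.273 q5 -1.78 F [-0.1 -0.2 -1.8]
 turn [ 0.003 -0.    -0.003] (0.01 rows) shift [-0.0446 -0.0019 -0.0007] (0.7 rows) per-turned; x-> [0.9  0.44 0.  ] z-> [-0.44  0.9   0.  ]
```

```bash
python3 -m handwheel '[[0,0.006,0,0,0,0,0],[0,0.006,0,0,0,0,0],[0,0.006,0,0,0,0,0],[0,0,0,0,0,0,0]]'
python3 -m handwheel '[[0,0.004,0,0,0,0,0],[0,0.002,0,0,0,0,0],[0,0,0,0,0,0,0],[0,0,0,0,0,0,0]]'
python3 - <<'E'
from meas import *
plan([.6102,.1718,.1285],116.3)
snap('wrist','w20'); inhand('w20','blue')
E
```

```text
time: 30.12
tool_pos: [0.6493, 0.1919, 0.1358]
tcp_rot: [-1.544, -0.357, 0.362]
wrist_force: [0.1, -0.1, -1.3]
width: 0.275
time: 30.62
tool_pos: [0.6503, 0.1922, 0.1311]
tcp_rot: [-1.544, -0.359, 0.36]
wrist_force: [-0.1, -0.7, -1.6]
width: 0.27
t 30.62 pos [0.6503 0.1922 0.1311] jaw 116.3 tilt 0.18 w 0.270 q5 -1.78 F [-0.1 -0.7 -1.6]
 turn [ 0.003 -0.    -0.001] (0.02 rows) shift [-0.045   0.0026 -0.0005] (0.7 rows) per-turned; x-> [0.9  0.44 0.  ] z-> [-0.44  0.9   0.  ]
post top in tool: n 2704 x [-0.013   0.0103] y -0.0375 z [-0.0097  0.0014  0.0126]
```

View pics/w20.png

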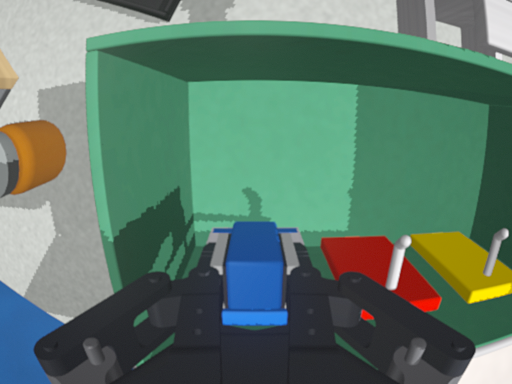

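```bash
python3 -m handwheel '[[0,0.0015,0,0,0,0,0],[0,0.001,0,0,0,0,0],[0,0,0,0,0,0,0]]'
python3 -m handwheel '[[0,0.0015,0,0,0,0,0],[0,0,0,0,0,0,0]]'
```

```text
time: 31.05
tool_pos: [0.6502, 0.1922, 0.1286]
tcp_rot: [-1.544, -0.359, 0.36]
wrist_force: [-0.5, -0.0, -0.7]
width: 0.276
time: 31.3
tool_pos: [0.6503, 0.1922, 0.1283]
tcp_rot: [-1.544, -0.359, 0.36]
wrist_force: [-3.5, -0.8, 5.5]
width: 0.276
```

```bash
python3 -m handwheel '[[0,-0.001,0,0,0,0,0.45],[0,0,0,0,0,0,0.5],[0,0,0,0,0,0,0.5],[0,-0.02,0,0,0,0,0.5],[0,-0.05,0,0,0,0,0.5],[0,-0.06,0,0,0,0,0.5],[0,-0.06,0,0,0,0,0.5],[0,-0.04,0,0,0,0,0.5]]'
python3 -m handwheel '[[-0.05,0,0,0,0,0,0.8],[-0.03,0,0,0,0,0,0.8],[0,0,0,0,0,0,0.8]]'
python3 - <<'E'
from meas import *
plan([.5525,-.2429,.33],66.8)
snap('wrist','w21')
snap('scene','c21')
a=cv2.imread('pics/c21.png'); cv2.imwrite('pics/c21c.png',cv2.resize(a[90:330,140:360],None,fx=2.6,fy=2.5))
c,W,H,S,V=prep('w21'); rep(W,'blue',(H>105)&(H<125)&(S>150)&(abs(W[...,2]-.167)<.006))
C=np.array([.5872,.2744,0]);
E
```

```text
time: 32.3
tool_pos: [0.651, 0.1931, 0.3642]
tcp_rot: [-1.544, -0.364, 0.355]
wrist_force: [0.2, 0.3, -1.0]
width: 0.5
time: 32.67
tool_pos: [0.5774, 0.1569, 0.3606]
tcp_rot: [-1.544, -0.361, 0.358]
wrist_force: [1.4, 0.3, 0.0]
width: 0.803
t 32.67 pos [0.5774 0.1569 0.3606] jaw 116.2 tilt 0.22 w 0.803 q5 -1.80 F [1.4 0.3 0. ]
 turn [0.003 0.863 0.003] (4.64 rows) shift [ 0.1346  0.0306 -0.3773] (6.4 rows) per-turned; x-> [ 0.92 -0.39  0.  ] z-> [0.39 0.92 0.  ]
blue 231 px 253.0 231.0 med [0.6456 0.1891 0.1623] z [0.161 0.164] rect [0.6441 0.1891] [0.023 0.023] 25.5
```

View pics/w21.png

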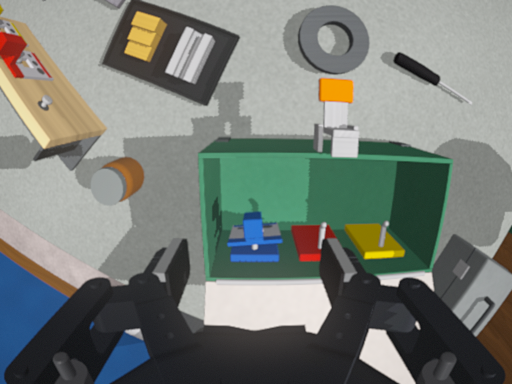

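View pics/c21c.png

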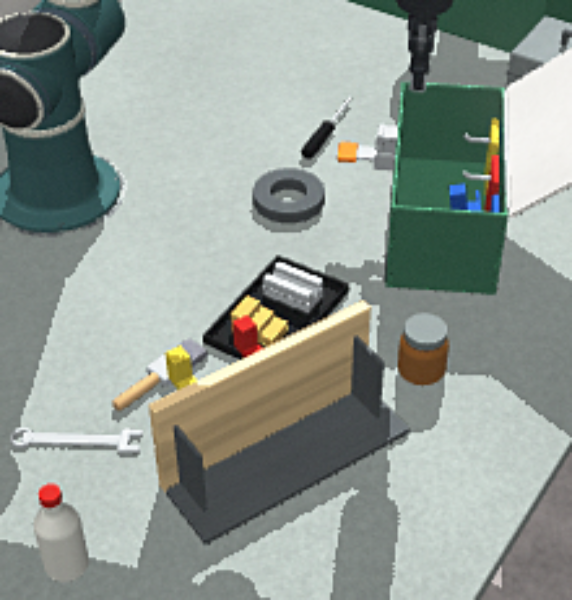

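Run:
```python
from meas import *
a=cv2.imread('pics/w21.png'); cv2.imwrite('pics/w21c.png',cv2.resize(a[190:290,200:330],None,fx=5,fy=5,interpolation=2))
```

```text
(no output)
```

View pics/w21c.png

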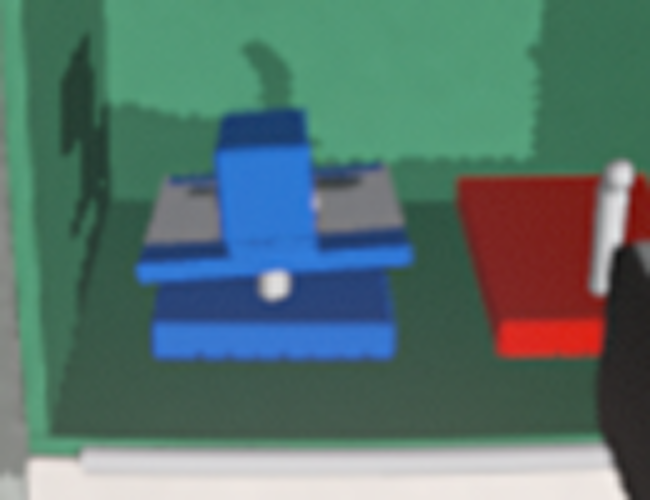

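```bash
python3 -m handwheel '[[0,0,0,0,0.172,0,0.8],[0,0,0,0,0.172,0,0.8],[0,0,0,0,0.172,0,0.8],[0,0,0,0,0.172,0,0.8],[0,0,0,0,0.175,0,0.8],[0.0192,0,-0.054,0,0,0,0.8],[0.0192,0,-0.054,0,0,0,0.8],[0.0192,0,-0.054,0,0,0,0.8]]' 60
python3 -m handwheel '[[0.0192,0,-0.054,0,0,0,0.8],[0.0192,0,-0.054,0,0,0,0.8],[0.0192,0.02,-0.054,0,0,0,0.8],[0.0194,0.05,-0.0543,0,0,0,0.8],[0,0.06,0,0,0,0,0.8],[0,0,0,0,0,0,0.8],[0,0,0,0,0,0,0.8]]'
python3 - <<'E'
from meas import *
plan([.5522,-.2437,.157],66.8)
snap('wrist','w22'); posts('w22')
E
```

```text
time: 33.78
tool_pos: [0.5686, -0.0153, 0.3587]
tcp_rot: [-1.551, 0.316, -0.317]
wrist_force: [-0.1, 0.1, 0.4]
width: 0.8
time: 34.65
tool_pos: [0.5556, -0.2334, 0.2403]
tcp_rot: [-1.551, 0.315, -0.319]
wrist_force: [-0.3, -0.1, 0.1]
width: 0.799
t 34.65 pos [ 0.5556 -0.2334  0.2403] jaw 66.9 tilt 0.25 w 0.799 q5 -1.60 F [-0.3 -0.1  0.1]
 turn [0.003 0.001 0.003] (0.02 rows) shift [ 0.001   0.0833 -0.0108] (1.3 rows) per-turned; x-> [ 0.92 -0.39  0.  ] z-> [0.39 0.92 0.  ]
red 1272 px 239.0 220.0 med [ 0.5511 -0.2422  0.1957] z [0.189 0.197] rect [ 0.5527 -0.2428] [0.024 0.025] 67.5
yel 1009 px 108.0 217.0 med [ 0.513  -0.3317  0.1957] z [0.188 0.197] rect [ 0.5134 -0.3346] [0.025 0.025] 66.7
blue none
board 2706 px 254.0 262.0 med [ 0.5966 -0.2501  0.1746] z [0.171 0.176] rect [ 0.5974 -0.2504] [0.106 0.019] 66.4
board far <function rep at 0x7ff0038b4360>
```

View pics/w22.png

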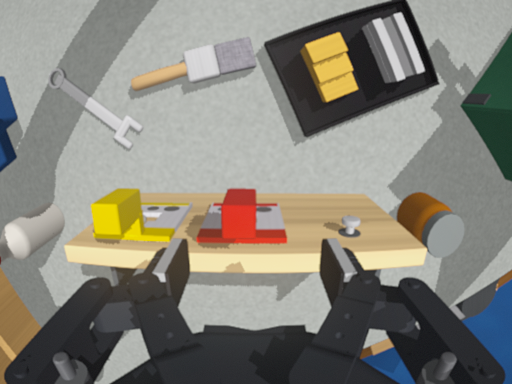

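```bash
python3 -m handwheel '[[0,0,-0.0105,0,0,0,0.8],[0,0.04,0,0,0,0,0.8],[0,0.043,0,0,0,0,0.8],[0,0,0,0,0,0,0.8],[0,0,0,0,0,0,0],[0,0,0,0,0,0,0],[0,0,0,0,0,0,0],[0,0,0,0,0,0,0]]' 60
python3 -m handwheel '[[0,0,0,0,0,0,0],[0,0,0,0,0,0,0]]'
python3 - <<'E'
from meas import *
plan([.5522,-.2437,.157],66.8)
snap('wrist','w23'); inhand('w23','red')
E
```

```text
time: 35.7
tool_pos: [0.5512, -0.244, 0.1581]
tcp_rot: [-1.552, 0.314, -0.321]
wrist_force: [-1.6, 0.1, 6.5]
width: 0.27
time: 35.95
tool_pos: [0.5512, -0.244, 0.1581]
tcp_rot: [-1.552, 0.314, -0.321]
wrist_force: [-1.5, -0.8, 6.9]
width: 0.272
t 35.95 pos [ 0.5512 -0.244   0.1581] jaw 66.8 tilt 0.37 w 0.272 q5 -1.62 F [-1.5 -0.8  6.9]
 turn [0.004 0.001 0.005] (0.03 rows) shift [0.0008 0.0011 0.0007] (0.0 rows) per-turned; x-> [ 0.92 -0.39  0.  ] z-> [0.39 0.92 0.  ]
post top in tool: n 2578 x [-0.0111  0.0118] y -0.0375 z [-0.0102  0.0008  0.012 ]
```

Gripped squarely. Lift 25 and pull off.

```bash
python3 -m handwheel '[[0,-0.009,0,0,0,0,0],[0,-0.009,0,0,0,0,0],[0,-0.009,0,0,0,0,0],[0,0,0,0,0,0,0],[0,0,0,0,0,0,0]]'
python3 -m handwheel '[[-0.008,0,0,0,0,0,0],[-0.008,0,0,0,0,0,0],[-0.008,0,0,0,0,0,0],[-0.01,0,0,0,0,0,0],[-0.01,0,0,0,0,0,0],[0,0,0,0,0,0,0]]'
python3 - <<'E'
from meas import *
plan([.5522,-.2437,.157],66.8)
snap('wrist','w24'); inhand('w24','red')
E
```

```text
time: 36.62
tool_pos: [0.5497, -0.243, 0.1822]
tcp_rot: [-1.551, 0.317, -0.317]
wrist_force: [-0.4, -0.2, -1.2]
width: 0.279
time: 37.38
tool_pos: [0.5086, -0.2254, 0.1824]
tcp_rot: [-1.551, 0.317, -0.318]
wrist_force: [-0.1, 0.0, -1.4]
width: 0.276
t 37.38 pos [ 0.5086 -0.2254  0.1824] jaw 66.8 tilt 0.18 w 0.276 q5 -1.63 F [-0.1  0.  -1.4]
 turn [0.003 0.    0.001] (0.02 rows) shift [0.0473 0.0254 0.0004] (0.9 rows) per-turned; x-> [ 0.92 -0.39  0.  ] z-> [0.39 0.92 0.  ]
post top in tool: n 2564 x [-0.011   0.0119] y -0.0374 z [-0.0102  0.0008  0.012 ]
```

View pics/w24.png

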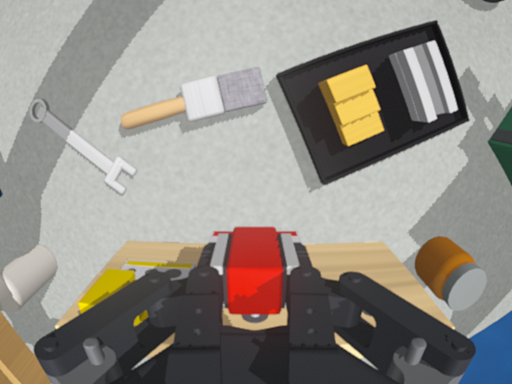

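```bash
python3 -m handwheel '[[0,-0.04,0,0,0,0,0],[0,-0.055,0,0,0,0,0],[0,-0.057,0,0,0,0,0],[0,0,0,0,-0.173,0,0],[0,0,0,0,-0.173,0,0],[0,0,0,0,-0.173,0,0],[0,0,0,0,-0.173,0,0],[0,0,0,0,-0.172,0,0]]'
python3 - <<'E'
from meas import *
plan([.5616,.2608,.335],116.25)
E
```

```text
time: 38.42
tool_pos: [0.5097, -0.2255, 0.3344]
tcp_rot: [-1.543, -0.365, 0.366]
wrist_force: [0.2, 0.7, -1.5]
width: 0.276
t 38.42 pos [ 0.5097 -0.2255  0.3344] jaw 116.7 tilt 0.20 w 0.276 q5 -2.49 F [ 0.2  0.7 -1.5]
 turn [ 0.003  0.007 -0.001] (0.04 rows) shift [ 0.2616 -0.0006  0.4132] (7.8 rows) per-turned; x-> [0.9  0.44 0.  ] z-> [-0.44  0.9   0.  ]
```

```bash
python3 -m handwheel '[[0.0291,0,0.0459,0,0.004,0,0],[0.0291,0,0.0459,0,0,0,0],[0.0291,0,0.0459,0,0,0,0],[0.0291,0,0.0459,0,0,0,0],[0.0291,0,0.0459,0,0,0,0],[0.0291,0,0.0459,0,0,0,0],[0.0291,0,0.0459,0,0,0,0],[0.0291,0,0.0459,0,0,0,0]]'
python3 -m handwheel '[[0.029,0,0.046,0,0,0,0],[0,0,0,0,0,0,0],[0,0,0,0,0,0,0]]'
python3 - <<'E'
from meas import *
plan([.5616,.2608,.1565],116.25)
snap('wrist','w25'); inhand('w25','red'); pegs('w25')
E
```

```text
time: 39.42
tool_pos: [0.5571, 0.2089, 0.3332]
tcp_rot: [-1.544, -0.358, 0.357]
wrist_force: [0.5, -0.9, -1.6]
width: 0.273
time: 39.8
tool_pos: [0.5625, 0.2611, 0.3324]
tcp_rot: [-1.545, -0.357, 0.359]
wrist_force: [-0.2, 0.3, -1.7]
width: 0.272
t 39.80 pos [0.5625 0.2611 0.3324] jaw 116.2 tilt 0.24 w 0.272 q5 -1.63 F [-0.2  0.3 -1.7]
 turn [ 0.003 -0.002 -0.002] (0.02 rows) shift [-0.001   0.1759  0.0002] (2.8 rows) per-turned; x-> [0.9  0.44 0.  ] z-> [-0.44  0.9   0.  ]
post top in tool: n 2520 x [-0.0098  0.0127] y -0.0374 z [-0.0096  0.0014  0.0126]
front rim ang 116.17191 lx mean -0.0739 1479
peg 109 [254. 216.] mean [0.6199 0.2905 0.1095] lx [0.031  0.0566] ly [0.0003 0.003  0.007 ] z [0.106 0.115]
peg 173 [328. 222.] mean [0.5841 0.3829 0.109 ] lx [0.0312 0.0738] ly [0.0991 0.1021 0.1065] z [0.105 0.115]
peg 38 [199. 221.] mean [0.6621 0.2271 0.1026] lx [0.0519 0.0568] ly [-0.0869 -0.071  -0.0587] z [0.098 0.107]
peg 21 [161. 224.] mean [0.6886 0.1803 0.1055] lx [0.0559 0.0589] ly [-0.133  -0.1251 -0.1183] z [0.099 0.111]
peg 36 [182. 234.] mean [0.6881 0.2128 0.1078] lx [0.0665 0.0749] ly [-0.1018 -0.0956 -0.0929] z [0.102 0.11 ]
```

View pics/w25.png

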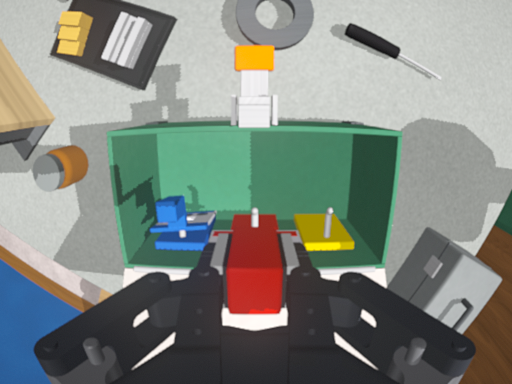

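```bash
python3 -m handwheel '[[0,0.04,0,0,0,0,0],[0,0.05,0,0,0,0,0],[0,0.04,0,0,0,0,0],[0,0.03,0,0,0,0,0],[0,0.0165,0,0,0,0,0],[0,0,0,0,0,0,0],[0,0,0,0,0,0,0]]'
python3 - <<'E'
from meas import *
plan([.5625,.2611,.1565],116.25)
snap('wrist','w26'); inhand('w26','red')
E
```

```text
time: 40.72
tool_pos: [0.5637, 0.2605, 0.1582]
tcp_rot: [-1.544, -0.359, 0.355]
wrist_force: [0.6, 0.0, -1.3]
width: 0.275
t 40.73 pos [0.5637 0.2605 0.1582] jaw 116.1 tilt 0.19 w 0.275 q5 -1.63 F [ 0.6  0.  -1.3]
 turn [ 0.003 -0.003  0.001] (0.02 rows) shift [-0.0008  0.0017  0.0011] (0.0 rows) per-turned; x-> [0.9  0.44 0.  ] z-> [-0.44  0.9   0.  ]
post top in tool: n 2603 x [-0.0098  0.0134] y -0.0374 z [-0.0098  0.0014  0.0127]
```

View pics/w26.png

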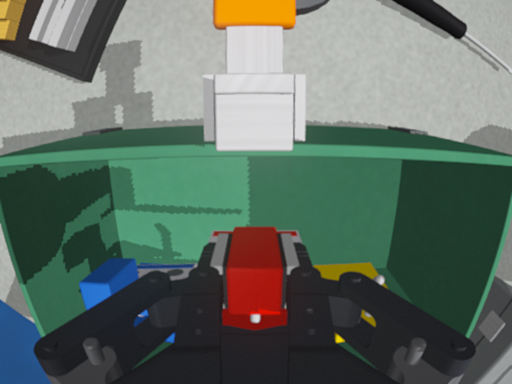

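```bash
python3 -m handwheel '[[0.01,0.002,0.0007,0,-0.003,0,0],[0.012,0,0,0,0,0,0],[0.012,0,0,0,0,0,0],[0.012,0,0,0,0,0,0],[0,0,0,0,0,0,0],[0,0,0,0,0,0,0]]'
python3 -m handwheel '[[0,0.006,0,0,0,0,0],[0,0.006,0,0,0,0,0],[0,0.006,0,0,0,0,0],[0,0,0,0,0,0,0]]'
```

```text
time: 41.52
tool_pos: [0.6031, 0.2813, 0.1538]
tcp_rot: [-1.544, -0.358, 0.361]
wrist_force: [-0.7, -0.3, -1.7]
width: 0.274
time: 42.02
tool_pos: [0.6026, 0.281, 0.1351]
tcp_rot: [-1.544, -0.357, 0.362]
wrist_force: [0.5, -0.6, -2.5]
width: 0.275
```

```bash
python3 -m handwheel '[[0,0.004,0,0,0,0,0],[0,0.002,0,0,0,0,0],[0,0.001,0,0,0,0,0],[0,0,0,0,0,0,0]]'
python3 -m handwheel '[[0,0.001,0,0,0,0,0],[0,0,0,0,0,0,0],[0,0,0,0,0,0,0]]'
```

```text
time: 42.52
tool_pos: [0.6034, 0.2813, 0.1292]
tcp_rot: [-1.544, -0.359, 0.361]
wrist_force: [0.2, 0.1, -2.0]
width: 0.275
time: 42.9
tool_pos: [0.6036, 0.2814, 0.1286]
tcp_rot: [-1.544, -0.36, 0.36]
wrist_force: [-0.2, -0.9, -0.7]
width: 0.271
```

```bash
python3 -m handwheel '[[0,0.001,0,0,0,0,0],[0,0,0,0,0,0,0]]'
python3 -m handwheel '[[0,-0.0005,0,0,0,0,0.45],[0,0,0,0,0,0,0.5],[0,0,0,0,0,0,0.5],[0,-0.02,0,0,0,0,0.5],[0,-0.05,0,0,0,0,0.5],[0,-0.06,0,0,0,0,0.5],[0,-0.06,0,0,0,0,0.5],[0,-0.04,0,0,0,0,0.5]]'
python3 -m handwheel '[[-0.05,0,0,0,0,0,0.8],[-0.03,0,0,0,0,0,0.8],[0,0,0,0,0,0,0.8]]'
python3 - <<'E'
from meas import *
plan([.5131,-.3352,.33],66.8)
snap('wrist','w27')
c,W,H,S,V=prep('w27'); rep(W,'red',((H<6)|(H>172))&(S>150)&(abs(W[...,2]-.167)<.006))
a=cv2.imread('pics/w27.png'); cv2.imwrite('pics/w27c.png',cv2.resize(a[170:300,120:380],None,fx=3,fy=3,interpolation=2))
E
```

```text
time: 43.15
tool_pos: [0.6036, 0.2814, 0.1284]
tcp_rot: [-1.544, -0.36, 0.36]
wrist_force: [-3.0, -1.3, 5.8]
width: 0.274
time: 44.15
tool_pos: [0.6042, 0.2824, 0.3639]
tcp_rot: [-1.543, -0.364, 0.355]
wrist_force: [0.3, -0.0, -0.3]
width: 0.5
time: 44.52
tool_pos: [0.5306, 0.2461, 0.3604]
tcp_rot: [-1.543, -0.361, 0.358]
wrist_force: [-0.3, 0.1, -0.2]
width: 0.8
t 44.52 pos [0.5306 0.2461 0.3604] jaw 116.3 tilt 0.19 w 0.800 q5 -1.64 F [-0.3  0.1 -0.2]
 turn [0.002 0.863 0.003] (4.64 rows) shift [ 0.2129  0.0304 -0.5412] (9.3 rows) per-turned; x-> [ 0.92 -0.39  0.  ] z-> [0.39 0.92 0.  ]
red 259 px 255.0 233.0 med [0.5997 0.2819 0.1623] z [0.161 0.164] rect [0.5978 0.2819] [0.025 0.023] 31.3
```

View pics/w27c.png

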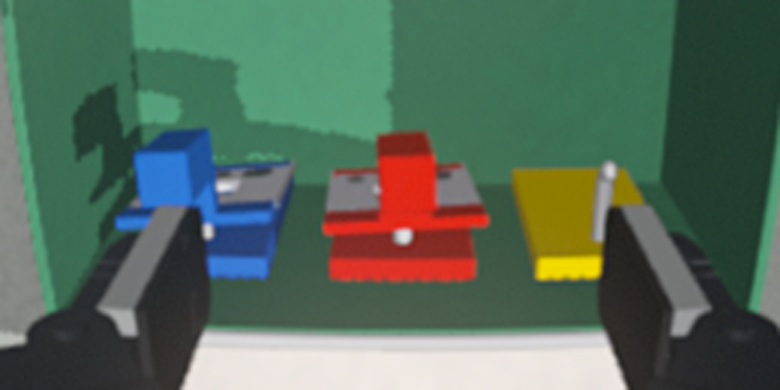

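```bash
python3 -m handwheel '[[0,0,0,0,0.172,0,0.8],[0,0,0,0,0.172,0,0.8],[0,0,0,0,0.172,0,0.8],[0,0,0,0,0.172,0,0.8],[0,0,0,0,0.175,0,0.8],[0.021,0,-0.054,0,0,0,0.8],[0.021,0,-0.054,0,0,0,0.8],[0.021,0,-0.054,0,0,0,0.8]]' 60
python3 -m handwheel '[[0.021,0,-0.054,0,0,0,0.8],[0.021,0,-0.054,0,0,0,0.8],[0.021,0,-0.054,0,0,0,0.8],[0.021,0,-0.054,0,0,0,0.8],[0.021,0,-0.054,0,0,0,0.8],[0.021,0,-0.054,0,0,0,0.8],[0.02,0.01,-0.054,0,0,0,0.8],[0,0.06,0,0,0,0,0.8]]'
python3 -m handwheel '[[0,0.05,0,0,0,0,0.8],[0,0,0,0,0,0,0.8],[0,0,0,0,0,0,0.8]]'
python3 - <<'E'
from meas import *
plan([.5131,-.3354,.157],66.8)
snap('wrist','w28'); posts('w28')
E
```

```text
time: 45.58
tool_pos: [0.5268, 0.0717, 0.3589]
tcp_rot: [-1.55, 0.315, -0.318]
wrist_force: [-0.2, -0.5, 0.4]
width: 0.799
time: 46.58
tool_pos: [0.5143, -0.3391, 0.2943]
tcp_rot: [-1.556, 0.313, -0.33]
wrist_force: [0.6, 0.7, -0.5]
width: 0.798
time: 46.95
tool_pos: [0.5128, -0.3333, 0.2419]
tcp_rot: [-1.552, 0.315, -0.32]
wrist_force: [0.3, 0.7, 0.3]
width: 0.799
t 46.95 pos [ 0.5128 -0.3333  0.2419] jaw 66.8 tilt 0.30 w 0.799 q5 -1.78 F [0.3 0.7 0.3]
 turn [0.004 0.001 0.004] (0.02 rows) shift [ 0.0011  0.0849 -0.0019] (1.4 rows) per-turned; x-> [ 0.92 -0.39  0.  ] z-> [0.39 0.92 0.  ]
red none
yel 1267 px 251.0 218.0 med [ 0.5113 -0.3343  0.1957] z [0.189 0.197] rect [ 0.5131 -0.3348] [0.024 0.026] 65.9
blue none
board 2726 px 254.0 260.0 med [ 0.5536 -0.3503  0.1745] z [0.171 0.176] rect [ 0.5543 -0.3503] [0.107 0.019] 67.1
board far <function rep at 0x7f5ebd8b4360>
```

View pics/w28.png

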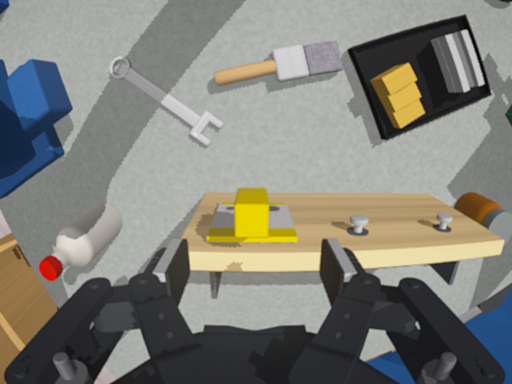

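```bash
python3 -m handwheel '[[0,0.04,-0.002,0,0,0,0.8],[0,0.045,0,0,0,0,0.8],[0,0,0,0,0,0,0.8],[0,0,0,0,0,0,0],[0,0,0,0,0,0,0],[0,0,0,0,0,0,0],[0,0,0,0,0,0,0],[0,0,0,0,0,0,0]]' 60
python3 -m handwheel '[[0,0,0,0,0,0,0],[0,0,0,0,0,0,0]]'
python3 - <<'E'
from meas import *
plan([.5131,-.3354,.157],66.8)
snap('wrist','w29'); inhand('w29','yel')
E
```

```text
time: 48.0
tool_pos: [0.5121, -0.3355, 0.1577]
tcp_rot: [-1.552, 0.314, -0.321]
wrist_force: [-0.6, 1.1, 6.8]
width: 0.272
time: 48.25
tool_pos: [0.5121, -0.3355, 0.1577]
tcp_rot: [-1.552, 0.314, -0.321]
wrist_force: [-0.1, -0.9, 6.8]
width: 0.274
t 48.25 pos [ 0.5121 -0.3355  0.1577] jaw 66.8 tilt 0.40 w 0.274 q5 -1.78 F [-0.1 -0.9  6.8]
 turn [0.004 0.    0.006] (0.03 rows) shift [0.0008 0.0007 0.0005] (0.0 rows) per-turned; x-> [ 0.92 -0.39  0.  ] z-> [0.39 0.92 0.  ]
post top in tool: n 2640 x [-0.0113  0.012 ] y -0.0379 z [-0.0103  0.0008  0.0122]
```

```bash
python3 -m handwheel '[[0,-0.009,0,0,0,0,0],[0,-0.009,0,0,0,0,0],[0,-0.009,0,0,0,0,0],[0,0,0,0,0,0,0],[0,0,0,0,0,0,0]]'
python3 -m handwheel '[[-0.008,0,0,0,0,0,0],[-0.008,0,0,0,0,0,0],[-0.008,0,0,0,0,0,0],[-0.01,0,0,0,0,0,0],[-0.01,0,0,0,0,0,0],[0,0,0,0,0,0,0]]'
python3 -m handwheel '[[0,-0.04,0,0,0,0,0],[0,-0.055,0,0,0,0,0],[0,-0.057,0,0,0,0,0],[0,0,0,0,0,0,0],[0,0,0,0,0,0,0]]'
python3 - <<'E'
from meas import *
plan([.5178,.3495,.335],None)
snap('wrist','w30'); inhand('w30','yel')
E
```

```text
time: 48.92
tool_pos: [0.5104, -0.3344, 0.1815]
tcp_rot: [-1.55, 0.317, -0.317]
wrist_force: [-1.1, -0.0, -2.8]
width: 0.273
time: 49.68
tool_pos: [0.4693, -0.3168, 0.1817]
tcp_rot: [-1.551, 0.317, -0.318]
wrist_force: [-0.5, 0.2, -1.5]
width: 0.271
time: 50.3
tool_pos: [0.4701, -0.3166, 0.3334]
tcp_rot: [-1.551, 0.317, -0.318]
wrist_force: [0.0, 0.2, -2.6]
width: 0.274
t 50.30 pos [ 0.4701 -0.3166  0.3334] jaw 66.8 tilt 0.19 w 0.274 q5 -1.80 F [ 0.   0.2 -2.6]
 turn [0. 0. 0.] (0.00 rows) shift [-0.2182 -0.0038  0.6311] (10.7 rows) per-turned; x-> [ 0.92 -0.39  0.  ] z-> [ 0.39  0.92 -0.  ]
post top in tool: n 2581 x [-0.0112  0.0115] y -0.0378 z [-0.0102  0.0008  0.0121]
```

View pics/w30.png

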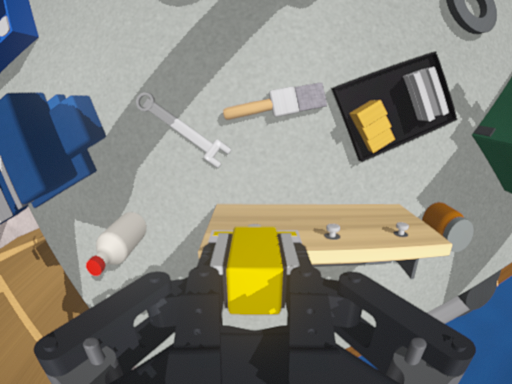

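```bash
python3 -m handwheel '[[-0.0195,0,0.0565,0,0,0,0],[-0.0195,0,0.0565,0,0,0,0],[-0.0195,0,0.0565,0,0,0,0],[-0.0195,0,0.0565,0,0,0,0],[-0.0195,0,0.0565,0,0,0,0],[-0.0195,0,0.0565,0,0,0,0],[-0.0195,0,0.0565,0,0,0,0],[-0.0195,0,0.0565,0,0,0,0]]'
python3 -m handwheel '[[0,0,0,0,-0.172,0,0],[0,0,0,0,-0.172,0,0],[0,0,0,0,-0.172,0,0],[0,0,0,0,-0.172,0,0],[0,0,0,0,-0.175,0,0],[0,0,0,0,0,0,0]]'
python3 - <<'E'
from meas import *
plan([.5178,.3495,.335],116.25)
E
```

```text
time: 51.35
tool_pos: [0.5033, 0.1619, 0.3294]
tcp_rot: [-1.553, 0.32, -0.315]
wrist_force: [1.3, 0.0, -1.7]
width: 0.273
time: 52.1
tool_pos: [0.5035, 0.16, 0.3296]
tcp_rot: [-1.544, -0.354, 0.362]
wrist_force: [0.4, 0.1, -2.4]
width: 0.276
t 52.10 pos [0.5035 0.16   0.3296] jaw 116.2 tilt 0.35 w 0.276 q5 -1.76 F [ 0.4  0.1 -2.4]
 turn [ 0.002 -0.001 -0.006] (0.03 rows) shift [ 0.0966 -0.0054  0.1636] (3.0 rows) per-turned; x-> [0.9  0.44 0.  ] z-> [-0.44  0.9   0.  ]
```

```bash
python3 -m handwheel '[[0.0242,-0.001,0.0409,0,0,0,0],[0.0242,-0.001,0.0409,0,0,0,0],[0.0242,-0.002,0.0409,0,0,0,0],[0.0242,-0.001,0.0409,0,0,0,0],[0,0,0,0,0,0,0],[0,0,0,0,0,0,0]]'
python3 - <<'E'
from meas import *
plan([.5178,.3495,.1565],116.25)
s=snap('wrist','w31'); inhand('w31','yel'); pegs('w31')
E
```

```text
time: 52.85
tool_pos: [0.5184, 0.3494, 0.3349]
tcp_rot: [-1.546, -0.356, 0.362]
wrist_force: [-0.9, -0.1, -2.0]
width: 0.274
t 52.85 pos [0.5184 0.3494 0.3349] jaw 116.2 tilt 0.33 w 0.274 q5 -1.47 F [-0.9 -0.1 -2. ]
 turn [ 0.004 -0.001 -0.004] (0.02 rows) shift [-0.0005  0.1784  0.0004] (2.9 rows) per-turned; x-> [0.9  0.44 0.  ] z-> [-0.44  0.9   0.  ]
post top in tool: n 2568 x [-0.0101  0.0124] y -0.0378 z [-0.0097  0.0014  0.0126]
front rim ang 116.206085 lx mean -0.0743 1499
peg 98 [255. 216.] mean [0.5752 0.3795 0.1096] lx [0.0305 0.0559] ly [0.1003 0.103  0.1068] z [0.106 0.115]
peg 38 [134. 220.] mean [0.6613 0.2291 0.1029] lx [0.0521 0.0566] ly [-0.0882 -0.0666 -0.0577] z [0.099 0.108]
peg 25 [200. 222.] mean [0.6192 0.3171 0.1023] lx [0.054  0.0563] ly [0.0151 0.0276 0.0415] z [0.099 0.106]
peg 36 [119. 231.] mean [0.6879 0.2126 0.1071] lx [0.0661 0.0749] ly [-0.1043 -0.0954 -0.093 ] z [0.101 0.11 ]
peg 29 [183. 234.] mean [0.6446 0.3026 0.1081] lx [0.0677 0.0746] ly [0.0001 0.0037 0.0066] z [0.106 0.111]
```

View pics/w31.png

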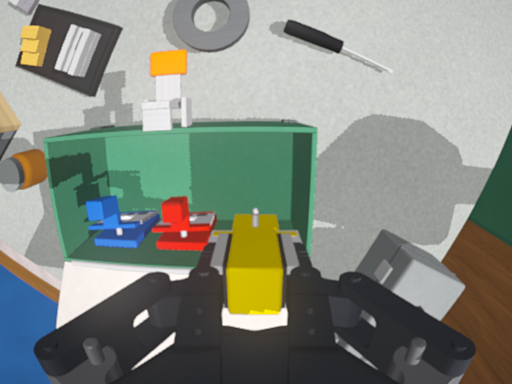

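```bash
python3 -m handwheel '[[0,0.04,0.0005,0,0,0,0],[0,0.05,0,0,0,0,0],[0,0.04,0,0,0,0,0],[0,0.03,0,0,0,0,0],[0,0.018,0,0,0,0,0],[0,0,0,0,0,0,0],[0,0,0,0,0,0,0]]'
python3 - <<'E'
from meas import *
plan([.5182,.3499,.1565],116.25)
snap('wrist','w32'); inhand('w32','yel')
E
```

```text
time: 53.78
tool_pos: [0.5198, 0.35, 0.1603]
tcp_rot: [-1.543, -0.361, 0.358]
wrist_force: [1.2, 0.0, -0.7]
width: 0.264
t 53.77 pos [0.5198 0.35   0.1603] jaw 116.2 tilt 0.16 w 0.264 q5 -1.47 F [ 1.2  0.  -0.7]
 turn [ 0.003 -0.     0.001] (0.01 rows) shift [-0.0015  0.0038  0.0006] (0.1 rows) per-turned; x-> [0.9  0.44 0.  ] z-> [-0.44  0.9   0.  ]
post top in tool: n 2642 x [-0.0102  0.0131] y -0.0378 z [-0.0098  0.0014  0.0127]
```

View pics/w32.png

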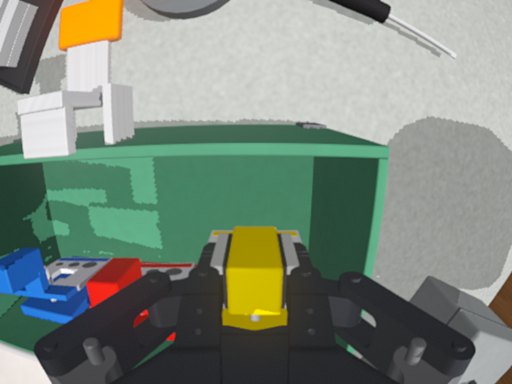

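```bash
python3 -m handwheel '[[0,0.004,0.0005,0,0,0,0],[0,0,0,0,0,0,0],[0,0,0,0,0,0,0],[0,0,0,0,0,0,0]]'
python3 - <<'E'
from meas import *
plan([.5182,.3499,.1565],116.25)
snap('wrist','w33'); inhand('w33','yel')
E
```

```text
time: 54.32
tool_pos: [0.5184, 0.3502, 0.1546]
tcp_rot: [-1.544, -0.359, 0.361]
wrist_force: [-0.3, -0.2, -0.9]
width: 0.274
t 54.33 pos [0.5184 0.3502 0.1546] jaw 116.3 tilt 0.18 w 0.274 q5 -1.47 F [-0.3 -0.2 -0.9]
 turn [ 0.003  0.001 -0.002] (0.02 rows) shift [-0.0004 -0.0019 -0.0002] (0.0 rows) per-turned; x-> [0.9  0.44 0.  ] z-> [-0.44  0.9   0.  ]
post top in tool: n 2635 x [-0.0101  0.0131] y -0.0378 z [-0.0098  0.0014  0.0127]
```

View pics/w33.png

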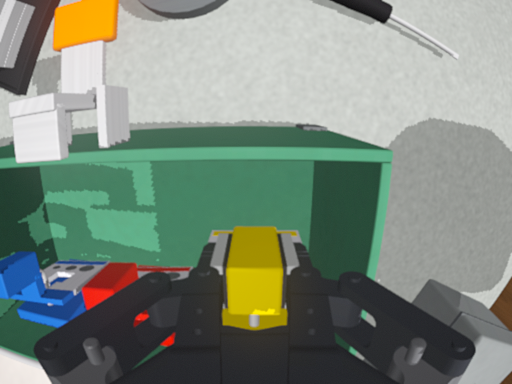

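Peg tip at (254,320), centred on the plate; the grip is unchanged. Forward, then down.

```bash
python3 -m handwheel '[[0.01,0,0,0,0,0,0],[0.012,0,0,0,0,0,0],[0.012,0,0,0,0,0,0],[0.012,0,0,0,0,0,0],[0,0,0,0,0,0,0],[0,0,0,0,0,0,0]]'
python3 -m handwheel '[[0,0.006,0,0,0,0,0],[0,0.006,0,0,0,0,0],[0,0.006,0,0,0,0,0],[0,0,0,0,0,0,0]]'
python3 - <<'E'
from meas import *
plan([.5182,.3499,.1285],116.25)
E
```

```text
time: 55.12
tool_pos: [0.5595, 0.3703, 0.1541]
tcp_rot: [-1.544, -0.358, 0.361]
wrist_force: [-0.9, -0.0, -1.2]
width: 0.274
time: 55.62
tool_pos: [0.559, 0.37, 0.1353]
tcp_rot: [-1.544, -0.358, 0.362]
wrist_force: [-0.7, 0.1, -2.0]
width: 0.273
t 55.62 pos [0.559  0.37   0.1353] jaw 116.3 tilt 0.27 w 0.273 q5 -1.48 F [-0.7  0.1 -2. ]
 turn [ 0.003  0.    -0.004] (0.02 rows) shift [-0.0454  0.0068  0.    ] (0.7 rows) per-turned; x-> [0.9  0.44 0.  ] z-> [-0.44  0.9   0.  ]
```

```bash
python3 -m handwheel '[[0,0.004,0,0,0,0,0],[0,0.002,0,0,0,0,0],[0,0.001,0,0,0,0,0],[0,0.001,0,0,0,0,0],[0,0,0,0,0,0,0]]'
python3 -m handwheel '[[0,0.001,0,0,0,0,0],[0,0,0,0,0,0,0],[0,0,0,0,0,0,0]]'
```

```text
time: 56.25
tool_pos: [0.5598, 0.3705, 0.1285]
tcp_rot: [-1.544, -0.359, 0.36]
wrist_force: [0.2, -0.0, -1.6]
width: 0.273
time: 56.62
tool_pos: [0.5598, 0.3705, 0.1281]
tcp_rot: [-1.544, -0.359, 0.36]
wrist_force: [-1.6, -1.2, 3.1]
width: 0.272
```

Contact at .1281 (5 N), so it is seated; release and back away.

```bash
python3 -m handwheel '[[0,-0.0005,0,0,0,0,0.45],[0,0,0,0,0,0,0.5],[0,0,0,0,0,0,0.5],[0,-0.02,0,0,0,0,0.5],[0,-0.05,0,0,0,0,0.5],[0,-0.06,0,0,0,0,0.5],[0,-0.06,0,0,0,0,0.5],[0,-0.04,0,0,0,0,0.5]]'
python3 -m handwheel '[[-0.05,0,-0.03,0,0,0,1],[-0.05,0,-0.03,0,0,0,1],[-0.03,0,-0.03,0,0,0,1],[0,0,0,0,0,0,1],[0,0,0,0,0,0,1],[0,0,0,0,0,0,1]]'
python3 - <<'E'
from meas import *
plan([.5,.25,.36],116)
snap('wrist','w34'); snap('side','s34'); snap('scene','c34')
c,W,H,S,V=prep('w34'); X,Y,Z=W[...,0],W[...,1],W[...,2]
for n,m in [('red',(H<6)|(H>172)),('yel',(H>22)&(H<34)),('blue',(H>105)&(H<125))]: rep(W,n,m&(S>150)&(abs(Z-.163)<.006))
rep(W,'step',(X>.41)&(X<.55)&(Y>-.17)&(Y<.06)&(Z>.02)&(Z<.06)&(S>100))
rep(W,'vee',(X>.41)&(X<.55)&(Y>-.06)&(Y<.06)&(Z>.03)&(Z<.06)&(S<100),big=False)
a=cv2.imread('pics/w34.png'); cv2.imwrite('pics/w34c.png',cv2.resize(a[150:310,90:400],None,fx=2.5,fy=2.5,interpolation=2))
E
```

```text
time: 57.62
tool_pos: [0.5605, 0.3716, 0.3642]
tcp_rot: [-1.542, -0.364, 0.355]
wrist_force: [0.9, 0.3, -0.2]
width: 0.501
time: 58.38
tool_pos: [0.4834, 0.2338, 0.3587]
tcp_rot: [-1.543, -0.36, 0.361]
wrist_force: [-0.8, -0.0, 0.4]
width: 1.001
t 58.38 pos [0.4834 0.2338 0.3587] jaw 116.3 tilt 0.16 w 1.001 q5 -1.62 F [-0.8 -0.   0.4]
 turn [ 0.003  0.006 -0.001] (0.03 rows) shift [ 0.022  -0.0013  0.0073] (0.4 rows) per-turned; x-> [0.9  0.44 0.  ] z-> [-0.44  0.9   0.  ]
red 323 px 248.0 265.0 med [0.5972 0.2819 0.1617] z [0.158 0.164] rect [0.5978 0.2823] [0.025 0.024] 26.6
yel 302 px 318.0 264.0 med [0.5552 0.3653 0.1617] z [0.158 0.164] rect [0.5555 0.3655] [0.025 0.024] 30.8
blue 153 px 175.0 262.0 med [0.6381 0.194  0.1614] z [0.158 0.164] rect [0.6397 0.1937] [0.025 0.012] 30.5
step 929 px 73.0 79.0 med [ 0.4907 -0.1147  0.0345] z [0.021 0.046] rect [ 0.4953 -0.1196] [0.073 0.047] 7.8
vee 991 px 124.0 90.0 med [ 0.4747 -0.0143  0.0421] z [0.03  0.044] rect [ 0.4755 -0.0066] [0.081 0.046] 1.5
```

View pics/w34.png

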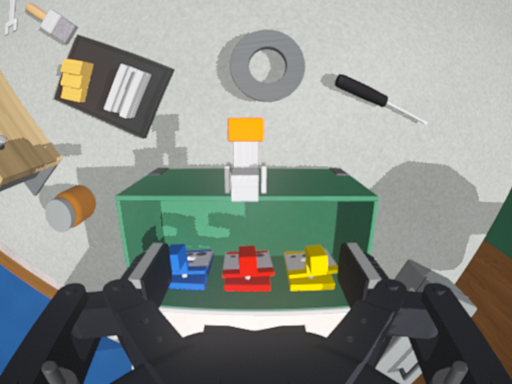

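View pics/w34c.png

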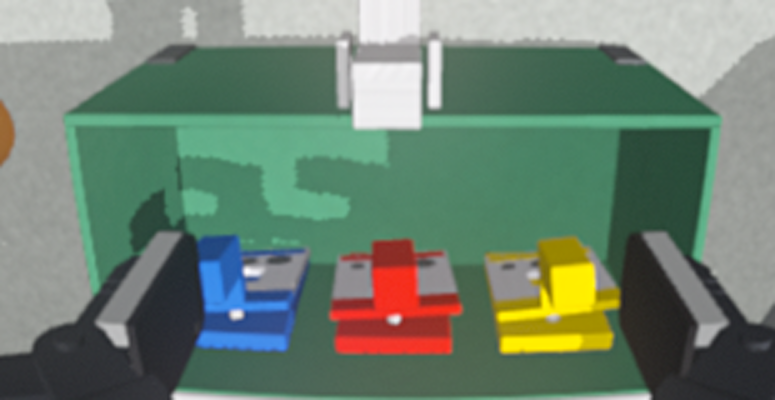

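View pics/s34.png

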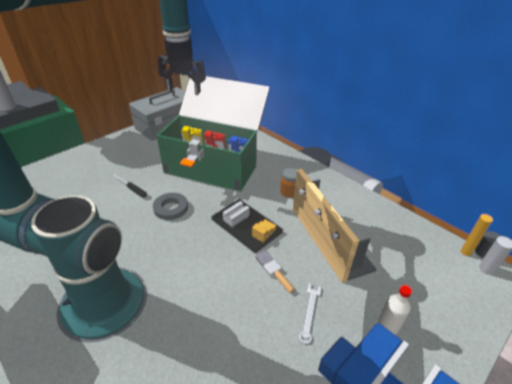

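View pics/c34.png

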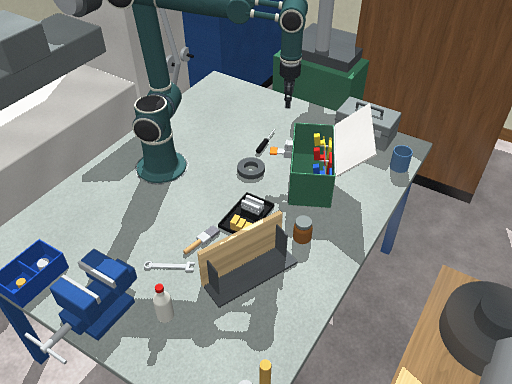

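```bash
python3 -m handwheel '[[0,0,-0.06,0,0,0,1],[0,0,-0.06,0,0,0,1],[0,0,-0.06,0,0,0,1],[0,0,-0.06,0,0,0,1],[0,0,0,0,0.15,0,1],[0,0,0,0,0.15,0,1],[0,0,0,0,0.14,0,1],[0,0,0,0,0,0,1]]'
python3 - <<'E'
from meas import *
plan([.478,-.05,.36],91)
snap('wrist','w35')
c,W,H,S,V=prep('w35'); X,Y,Z=W[...,0],W[...,1],W[...,2]
m=(X>.40)&(X<.56)&(Y>-.17)&(Y<.06)
rep(W,'tray',m&(V<90)&(Z<.03))
rep(W,'step',m&(Z>.02)&(Z<.06)&(S>100))
for a,b in [(.021,.03),(.031,.04),(.041,.05)]: rep(W,'st%.3f'%a,m&(Z>a)&(Z<b)&(S>100))
rep(W,'vee',m&(Y>-.06)&(Z>.03)&(Z<.06)&(S<100),big=False)
E
```

```text
time: 59.52
tool_pos: [0.5896, 0.018, 0.3586]
tcp_rot: [-1.574, -0.015, 0.017]
wrist_force: [0.1, 0.2, 0.1]
width: 1.001
t 59.52 pos [0.5896 0.018  0.3586] jaw 91.2 tilt 0.19 w 1.001 q5 -1.60 F [0.1 0.2 0.1]
 turn [ 0.003  0.003 -0.001] (0.02 rows) shift [-0.1127 -0.0014 -0.066 ] (2.1 rows) per-turned; x-> [1.   0.02 0.  ] z-> [-0.02  1.    0.  ]
tray 6540 px 216.0 86.0 med [ 0.4735 -0.0534  0.005 ] z [0.003 0.019] rect [ 0.4786 -0.0583] [0.129 0.215] 1.2
step 1293 px 169.0 96.0 med [ 0.4932 -0.1184  0.0347] z [0.023 0.046] rect [ 0.4954 -0.1202] [0.072 0.046] 9.4
st0.021 413 px 173.0 111.0 med [ 0.5182 -0.1147  0.0248] z [0.022 0.028] rect [ 0.506  -0.1185] [0.051 0.046] 9.4
st0.031 436 px 169.0 96.0 med [ 0.4945 -0.1174  0.0348] z [0.032 0.038] rect [ 0.4849 -0.1219] [0.046 0.046] 9.5
st0.041 416 px 164.0 82.0 med [ 0.4719 -0.124   0.0447] z [0.043 0.047] rect [ 0.4721 -0.124 ] [0.025 0.046] 9.6
vee 1088 px 239.0 84.0 med [ 0.4768 -0.0009  0.0424] z [0.03  0.044] rect [ 0.4757 -0.0073] [0.08  0.046] 1.2
```

View pics/w35.png

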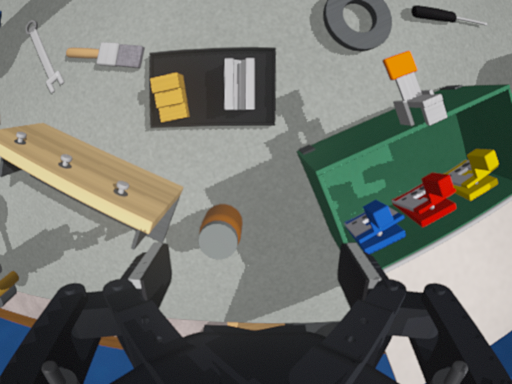

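```bash
python3 -m handwheel '[[0,0,0,0,0,0,1],[0,0,0,0,0,0,1],[0,0,0,0,0,0,1],[0,0,0,0,0,0,1]]'
python3 - <<'E'
from meas import *
snap('wrist','w36'); c=load('w36'); d=load('w35')
print(cv2.absdiff(c['image'],d['image']).mean(), (cv2.absdiff(c['image'],d['image']).max(2)[150:260,340:500]>40).sum(), bot.read_state()['wrist_force'].round(1))
print(workorder.finish_job())
E
```

```text
time: 60.08
tool_pos: [0.5892, 0.0177, 0.3591]
tcp_rot: [-1.574, -0.015, 0.015]
wrist_force: [-0.2, -0.5, -0.5]
width: 0.997
1.387117173936632 15 [0.1 0.2 0.5]
the job is handed in; nothing more can be done
None
```

I handed the job in at about 60 s of the 210 s allowed; `finish_job` gives no verdict, so the results below are from my own checks.

**What I did:** I moved the vee block and the step block from the lid into the tray, then pressed the latch about 11 mm. The lid sprang open with the arm holding still, in touch only with the latch pad. I then took the blue, red and yellow plates off their screws and hung each on the peg of its own colour.

**Last checks:**
- **Plates:** Each one went down into its slot freely and met the peg at the expected height (TCP about 0.128 m). The three post tops stand level. All three plates lean forward about 0.1 rad (limit 0.4), and the blue one is also turned slightly sideways. They did not move between the last two pictures.
- **Board and lid:** The screws on the board are empty and the lid stands open.
- **Blocks:** The step block was knocked about 2–3 cm aside during the run. It still lies flat on the tray floor, with its steps at 25, 35 and 45 mm above the table. Its centre is about 17 mm in x and 62–67 mm in y from the tray's middle, inside the limits of 55 and 90 mm, so I left it. The vee block is where I set it.
- **Bystanders and contact:** None of the bench items looked moved in the final pictures, though I did not measure them. The gripper was open and clear, with the wrist force close to zero.

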